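# Load the UV instrument steriliser and set its lamp

## Task

Put every dissecting instrument that lies on the bench (two to four, from two forceps, scissors and a dissecting needle) through the UV steriliser. Its lamp is parked down inside the tray, so roll the lamp up with the thumbwheel in the slot on top of the column, draw the tray out by its knob, lay the instruments flat inside it side by side, slide the tray fully home under the lamp, roll the lamp down again until its pointer stands at the long line of the scale on the column (working height, inside the tray's rim so that no light escapes), and only then press the start button. Move the lamp only with its wheel, never by pushing on the lamp itself, and leave the other things on the bench where they are.

Things in the scene. Friction and masses are not known exactly. Their poses are not given: they have to be found in the camera images.
- wheel (a joint): black knurled thumbwheel, radius 25 mm, 12 mm wide, 10 mm proud of a 50 x 17 mm slot in the column's top deck; axis level, along the steriliser's y. In rad, 0 to 5; grows when its top is rolled to the steriliser's +x (away from the robot), which raises the lamp 7.2 mm per rad. Stays where it is left; about 1.5 N along its rim turns it. A fingertip stroke over the crest turns it about 1 rad.
- lamp (a joint): height of the lamp head in m, 0 to 0.036. A 170 x 150 mm white box over the tray's home place, 34 mm high with the 160 x 140 mm bezel below; underside 23 mm + this value over the bench. The tray's rim (36 mm over the bench) passes under it above 0.015. Working height 0.008: its pointer stands at the one long line of the scale on the column's front (short lines every 4 mm).
- start (a joint): the start button: a round steel cap of radius 9 mm on the column's top deck, 66 mm in front (-x) of the wheel's slot; a spring push button, travel 0.003 m down, pressed when fully down (about 3 N); it springs back.
- wheel_top (a point): the crest of the thumbwheel, 140 mm over the bench, which a fingertip rolls; fixed to the steriliser, with its axes: x across the tray's rails, away from the robot, y along the rails towards the column (the way the tray slides in), z up. The deck lies 10 mm below it, from 92 mm before (-x) to 42 mm behind (+x) it, 66 mm wide.
- start_top (a point): centre of the top face of the start button, 8 mm over the deck, 138 mm over the bench when not pressed. Axes as the steriliser's.
- tray_home (a point): where tray_floor stands when the tray is fully home against its rubber stop, under the lamp's middle; fixed to the steriliser, with its axes; 9 mm over the bench.
- tray_out (a point): where tray_floor stands when the tray is fully drawn out against the outer stop, 220 mm in -y of home; fixed to the steriliser, 9 mm over the bench. Axes as the steriliser's.
- tray_floor (a point): middle of the inner floor of the steel instrument tray, 9 mm over the bench; x and y along its sides. The tray is loose, about 0.45 kg, inside 170 mm (x) by 150 mm (y), walls 3 mm thick and 27 mm high over the floor; it slides along y between two rails with 2 mm play each side.
- tray_knob (a point): middle of the tray's pull knob: a black upright cylinder, diameter 24 mm, 22 mm high, its middle 48 mm over the bench, 46 mm outside the tray's -y wall on a flat tongue 30 mm wide whose top is 22 mm over the bench. Moves with the tray.
- forceps_mid (a point): middle of a steel forceps, 123 mm long (own y axis) by 15 mm wide by 10 mm high, 5 mm over what it lies on; grasp across the middle. None if absent.
- forceps_2_mid (a point): middle of a second, like forceps; same sizes and axes. None if absent.
- scissors_mid (a point): steel dissecting scissors, nearly closed and stiff, 142 mm long (own y axis, finger rings at +y), 59 mm over the rings, 7 mm high; this point is at mid-length just behind the screw, where both shanks together are about 15 mm wide, 4 mm over what they lie on. None if absent.
- needle_mid (a point): middle of the turned wooden handle (92 mm long, 8 mm thick) of a dissecting needle; own y axis along the handle, the thin steel tip points to -y and ends 91 mm from this point; 4 mm over what it lies on. None if absent.
- needle_tip (a point): the steel point of the dissecting needle; it must lie in the tray as well. None if absent.
- beaker: bystander: small glass beaker, 61 mm wide, 68 mm high; origin under its middle
- tape_roll: bystander: roll of tape lying flat, 96 mm wide, 48 mm high; origin under its middle
- cover_box: bystander: little white box of cover glasses, 27 x 27 x 19 mm; origin under its middle

How it is judged:
On the way, in this order (a step that is already met when the one before it is completed fails the run):
1. the tray is drawn out from under the lamp and every instrument lies flat in it (x of forceps_mid in the frame of tray_floor between -0.083 and 0.083 m and y of forceps_mid in the frame of tray_floor between -0.073 and 0.073 m and z of forceps_mid in the frame of tray_floor between -0.002 and 0.013 m and angle between forceps_mid's own y axis and vertical between 1.42 and 1.72 rad and x of forceps_2_mid in the frame of tray_floor between -0.083 and 0.083 m and y of forceps_2_mid in the frame of tray_floor between -0.073 and 0.073 m and z of forceps_2_mid in the frame of tray_floor between -0.002 and 0.013 m and angle between forceps_2_mid's own y axis and vertical between 1.42 and 1.72 rad and x of scissors_mid in the frame of tray_floor between -0.083 and 0.083 m and y of scissors_mid in the frame of tray_floor between -0.073 and 0.073 m and z of scissors_mid in the frame of tray_floor between -0.002 and 0.013 m and angle between scissors_mid's own y axis and vertical between 1.42 and 1.72 rad and x of needle_mid in the frame of tray_floor between -0.083 and 0.083 m and y of needle_mid in the frame of tray_floor between -0.073 and 0.073 m and z of needle_mid in the frame of tray_floor between -0.002 and 0.013 m and angle between needle_mid's own y axis and vertical between 1.42 and 1.72 rad and x of needle_tip in the frame of tray_floor between -0.085 and 0.085 m and y of needle_tip in the frame of tray_floor between -0.075 and 0.075 m and y of tray_floor in the frame of tray_home below -0.1 m), for 0.2 s.
2. the loaded tray is fully home under the raised lamp (x of forceps_mid in the frame of tray_floor between -0.083 and 0.083 m and y of forceps_mid in the frame of tray_floor between -0.073 and 0.073 m and z of forceps_mid in the frame of tray_floor between -0.002 and 0.013 m and angle between forceps_mid's own y axis and vertical between 1.42 and 1.72 rad and x of forceps_2_mid in the frame of tray_floor between -0.083 and 0.083 m and y of forceps_2_mid in the frame of tray_floor between -0.073 and 0.073 m and z of forceps_2_mid in the frame of tray_floor between -0.002 and 0.013 m and angle between forceps_2_mid's own y axis and vertical between 1.42 and 1.72 rad and x of scissors_mid in the frame of tray_floor between -0.083 and 0.083 m and y of scissors_mid in the frame of tray_floor between -0.073 and 0.073 m and z of scissors_mid in the frame of tray_floor between -0.002 and 0.013 m and angle between scissors_mid's own y axis and vertical between 1.42 and 1.72 rad and x of needle_mid in the frame of tray_floor between -0.083 and 0.083 m and y of needle_mid in the frame of tray_floor between -0.073 and 0.073 m and z of needle_mid in the frame of tray_floor between -0.002 and 0.013 m and angle between needle_mid's own y axis and vertical between 1.42 and 1.72 rad and x of needle_tip in the frame of tray_floor between -0.085 and 0.085 m and y of needle_tip in the frame of tray_floor between -0.075 and 0.075 m and y of tray_floor in the frame of tray_home between -0.004 and 0.004 m and value of joint lamp above 0.0135 m), for 0.2 s.
3. the lamp is rolled down to its working height in the tray (x of forceps_mid in the frame of tray_floor between -0.083 and 0.083 m and y of forceps_mid in the frame of tray_floor between -0.073 and 0.073 m and z of forceps_mid in the frame of tray_floor between -0.002 and 0.013 m and angle between forceps_mid's own y axis and vertical between 1.42 and 1.72 rad and x of forceps_2_mid in the frame of tray_floor between -0.083 and 0.083 m and y of forceps_2_mid in the frame of tray_floor between -0.073 and 0.073 m and z of forceps_2_mid in the frame of tray_floor between -0.002 and 0.013 m and angle between forceps_2_mid's own y axis and vertical between 1.42 and 1.72 rad and x of scissors_mid in the frame of tray_floor between -0.083 and 0.083 m and y of scissors_mid in the frame of tray_floor between -0.073 and 0.073 m and z of scissors_mid in the frame of tray_floor between -0.002 and 0.013 m and angle between scissors_mid's own y axis and vertical between 1.42 and 1.72 rad and x of needle_mid in the frame of tray_floor between -0.083 and 0.083 m and y of needle_mid in the frame of tray_floor between -0.073 and 0.073 m and z of needle_mid in the frame of tray_floor between -0.002 and 0.013 m and angle between needle_mid's own y axis and vertical between 1.42 and 1.72 rad and x of needle_tip in the frame of tray_floor between -0.085 and 0.085 m and y of needle_tip in the frame of tray_floor between -0.075 and 0.075 m and y of tray_floor in the frame of tray_home between -0.004 and 0.004 m and value of joint lamp between 0.006 and 0.01 m), for 0.2 s.
4. the start button is pressed, with the lamp at working height (y of tray_floor in the frame of tray_home between -0.004 and 0.004 m and value of joint lamp between 0.006 and 0.01 m and value of joint start above 0.002 m), for 0.05 s.
At the end, for the whole second after the job is handed in: every instrument present lies flat inside the tray, on its floor and not on another one (its middle under 13 mm over the floor, level within 0.15 rad), the tray is home within 4 mm, the lamp is at working height (pointer at the long line) within 2 mm, and the start button has been pressed and let go (all of step 3 and value of joint start below 0.001 m); the robot touches nothing.
It fails at once if the lamp itself is pushed by the robot (contact force between lamp and the fingers above 3 N or contact force between lamp and the arm above 3 N).
It fails at once if the start button is pressed while the lamp is not at working height (light would escape) (value of joint start above 0.002 m and (value of joint lamp above 0.0115 m or not (y of tray_floor in the frame of tray_home between -0.004 and 0.004 m))).
It fails at once if a bystander is moved more than 3 cm (distance of any of beaker, tape_roll, cover_box from where it was at the start of the episode above 0.03 m).
Of forceps, forceps_2, scissors, needle only 2 to 4 are there at a start; the rules pass over those that are not, and their reading is None.
At some moment in a run one of forceps, forceps_2, scissors, needle may be knocked a few centimetres aside while the robot is not near it.
Once in a run the grip may slacken for a moment while it holds something.
It also fails if it takes over 210 s, if anything falls off the work surface, if the arm or the gripper's body presses on something with over 40 N, if the wrist force passes 120 N, or if a joint passes its speed limit or range.

## Robot

A 6-joint arm with a two-finger parallel gripper is mounted at the origin on a cart in front of the work surface, level with it; the furniture and walls round the work are solid. World frame = base frame: x ahead of the robot, y to its left, z up, the work surface at z = 0. Lengths are in m, angles in rad, forces in N, time in s.
With the tool pointing down it reaches from about 0.35 to 0.975 m from the base axis. Payload 4.9 kg.
Tool frame: the origin (TCP) lies at the very end of the fingers, on their centre line; the grasp point (between the pads) lies 19 mm behind it; z points along the fingers, y is the line along which they close (so a half turn about z gives the same grasp; the last joint's range is limited). The gripper opens to 85 mm and grips with 20 to 120 N. Pads are 22 mm wide; open, the fingers measure 114 mm over their backs; the gripper's body (76 mm by 85 mm) begins 54 mm behind the grasp point. The pads swing forward as they close: fully open they stand 13 mm farther back than shut.
Start: joints at [-1.26, 0.053, 1.613, -0, 1.476, -0.119], TCP at [0.26, -0.568, 0.231] pointing down, gripper open.
Joint ranges: [-3.01, 3.01], [-1.01, 2.22], [0.06, 2.58], [-1.02, 4.17], [0.09, 2.62], [-3.14, 3.14]. Speed limits (rad/s): [2.57, 2.57, 3.14, 3.14, 3.14, 3.14].

## Interface

Orientations are given as a rotation vector (axis times angle).
In Python, from station import ctrl, imaging gives the robot as it stands.
- The arm moves only by the tool play_rows, never from a script. Its argument "series" is a list of rows, each a list of 3 entries, a list of its own where there are three numbers: the opening, from 0 (shut) to 1 (fully open), then the shift along the tool's x, y, z each as a share of 0.05 m, from -1 to 1, then the turn, a rotation vector about the tool's x, y, z each as a share of 8 degrees, from -1 to 1. In form: [[grip, [dx, dy, dz], [ax, ay, az]], ...]. A call has 1 to 8 rows; each row shifts and turns the commanded pose from where the row before left it, along the tool's axes as they then stand; what a row does not reach is not made up. A row lasts 1/8 s, in which the tool goes at most 62.5 mm and 10.7 degrees, less where a joint would pass 70% of its speed; a pose out of reach is approached as far as the arm can. A call with a number of a shift or a turn outside -1 to 1 is refused whole. A call with a gripper value outside its range is refused whole. The fingers move at their own pace and stop on an object; "force" is the grip in N (left out, the last holds). Time passes only in rows, so rows that do not move let the fingers close. It gives the time, the measured TCP pose, the force, the opening and the grip force at its end, in the units of the state.
- ctrl.get_obs(): the state, without advancing time (a new reading comes with each control period).
- imaging.get_image(name): name is "side" or "top" or "wrist"; returns a dict with "color" (420x560x3 uint8, blue, green, red), "fx", "fy", "cx", "cy" (pixels), "D" ([k1, k2, p1, p2, k3] as OpenCV has them; the pictures are not rectified), "extrinsics" (4x4, takes a point from world to camera coordinates); the wrist camera has in their place "hand_eye" (4x4, takes a point from camera to tool coordinates, whose origin is the TCP and whose axes are the flange's). Camera axes: x right, y down, z forward; pixel columns grow to the right and rows downward; lengths in m; the calibration is good to about 2 mm. A picture is of the moment at which its call begins: read the wrist's pose just before it. There is no depth.
- ctrl.finish_job(): hands the job in; it is judged then, once.
The state is a dict: "t": time; "q": joint angles; "dq": joint speeds; "effort": joint torques, N m; "tool_pos": TCP position; "tool_rot": TCP orientation; "contact_force": force on the tool from outside, world axes, zero at the start; "wrist_torque": the same for the moment, N m; "opening": finger opening in m; "grip_force": force on a finger pad.
Only numpy, scipy, OpenCV 4.12 (cv2) and the standard library are available. Lean on these libraries where they do the work, as an engineer would, in place of code of your own. Each camera call takes 0.05 s, during which the arm holds its last target. There are 200 camera calls.

## Working session

There is one attempt and no reset: what is moved stays moved. The work goes in short steps, Python scripts to look and compute and a tool call to move; the robot and the scene stay as the last step left them, time stands still between calls to the robot, and variables do not carry over. Pictures are saved under pics/ and viewed, at most 14 in all, crops included, and the job is handed in when it is done.

Besides the shell and the picture viewer there is one more tool, called after ">>>" as name(argument=value, ...), one argument or row to a line, values as JSON. play_rows: Moves the arm, as the interface text tells. Shift numbers are shares of 0.05 m and turn numbers shares of 8 degrees, none past 1 either way. Its arguments: {"type":"object","properties":{"series":{"type":"array"},"force":{"type":"number"}},"required":["series"]}

```bash
ls; mkdir -p pics; cat > h.py <<'E'
import numpy as np, cv2
from scipy.spatial.transform import Rotation as R
from station import ctrl, imaging
def snap(n,f=None):
    o=ctrl.get_obs(); im=imaging.get_image(n)
    K=np.array([[im['fx'],0,im['cx']],[0,im['fy'],im['cy']],[0,0,1.]])
    if n=='wrist':
        T=np.eye(4);T[:3,:3]=R.from_rotvec(o['tool_rot']).as_matrix();T[:3,3]=o['tool_pos']
        C=T@np.array(im['hand_eye'])
    else: C=np.linalg.inv(np.array(im['extrinsics']))
    c=(K,np.array(im['D'],float),C)
    if f: cv2.imwrite('pics/'+f,im['color'])
    return im['color'],c
def ray(c,uv):
    p=cv2.undistortPoints(np.array(uv,float).reshape(-1,1,2),c[0],c[1]).reshape(-1,2)
    d=np.c_[p,np.ones(len(p))]@c[2][:3,:3].T
    return c[2][:3,3],d
def onz(c,uv,z):
    o,d=ray(c,uv); return o+d*((z-o[2])/d[:,2])[:,None]
def proj(c,P):
    W=np.linalg.inv(c[2]); return cv2.projectPoints(np.array(P,float).reshape(-1,3),W[:3,:3],W[:3,3],c[0],c[1])[0].reshape(-1,2)
def two(c1,a,c2,b):
    o1,d1=ray(c1,a);o2,d2=ray(c2,b);d1=d1[0];d2=d2[0]
    s=np.linalg.lstsq(np.c_[d1,-d2],o2-o1,rcond=None)[0]
    p,q=o1+s[0]*d1,o2+s[1]*d2
    return (p+q)/2,np.linalg.norm(p-q)
def todo(target,yaw=None):
    "shift in tool axes (m) to reach world target"
    o=ctrl.get_obs();return R.from_rotvec(o['tool_rot']).inv().apply(np.array(target)-o['tool_pos'])
E
python3 - <<'E'
from h import *
o=ctrl.get_obs();print({k:np.round(v,3) for k,v in o.items()})
print(R.from_rotvec(o['tool_rot']).as_matrix().round(3))
for n in('top','side','wrist'):
    _,c=snap(n,n+'0.png');print(n,c[2].round(3),c[0][0,0])
E
```

```text
pics
{'t': np.float64(0.0), 'q': array([-1.26 ,  0.053,  1.614, -0.   ,  1.476, -0.119]), 'dq': array([-0.001, -0.002,  0.001, -0.002, -0.001,  0.001]), 'effort': array([ 1.0000e-03, -3.9369e+01, -3.7018e+01, -0.0000e+00,  7.0000e-03,
       -0.0000e+00]), 'tool_pos': array([ 0.26 , -0.568,  0.23 ]), 'tool_rot': array([-3.067, -0.669,  0.   ]), 'contact_force': array([ 0.084, -0.385,  1.386]), 'wrist_torque': array([ 0.045, -0.004, -0.012]), 'grip_force': np.float64(0.0), 'opening': np.float64(0.085)}
[[ 0.909  0.417 -0.001]
 [ 0.417 -0.909  0.002]
 [ 0.    -0.002 -1.   ]]
top [[ 0.008 -0.986  0.169  0.32 ]
 [-1.    -0.007  0.005 -0.019]
 [-0.004 -0.169 -0.986  1.338]
 [ 0.     0.     0.     1.   ]] 446.17761540127157
side [[-0.776 -0.391  0.494 -0.135]
 [-0.63   0.463 -0.624  0.776]
 [ 0.015 -0.796 -0.605  0.88 ]
 [ 0.     0.     0.     1.   ]] 457.74571411248354
wrist [[ 0.417 -0.861 -0.29   0.335]
 [-0.909 -0.396 -0.132 -0.534]
 [-0.001  0.318 -0.948  0.372]
 [ 0.     0.     0.     1.   ]] 360.9550737138152
```

View pics/top0.png

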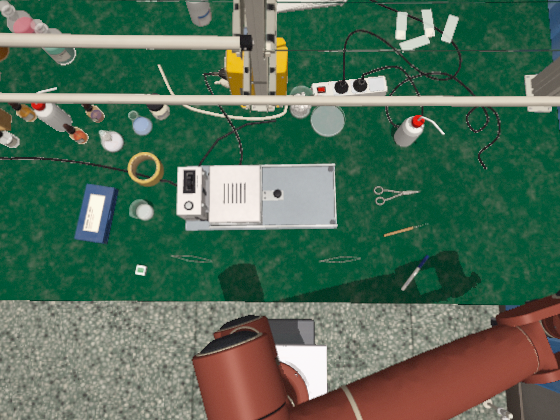

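View pics/side0.png

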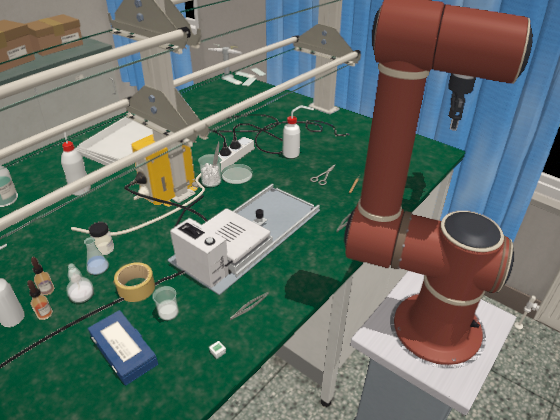

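Top view: column at (190,190) with wheel (190,181) and button (189,205), lamp (235,195), knob (277,195). The tray slides to image right (world -y). Instruments are scissors (397,193), needle (405,230), and forceps at (340,259) and (191,258). Next I take a closer crop for pixel ends.

```bash
python3 - <<'E'
from h import *
im=cv2.imread('pics/top0.png')
c=im[155:275,165:435]
c=cv2.resize(c,None,fx=2.96,fy=2.96,interpolation=cv2.INTER_CUBIC)
cv2.imwrite('pics/topc.png',c)
E
```

```text
(no output)
```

View pics/topc.png

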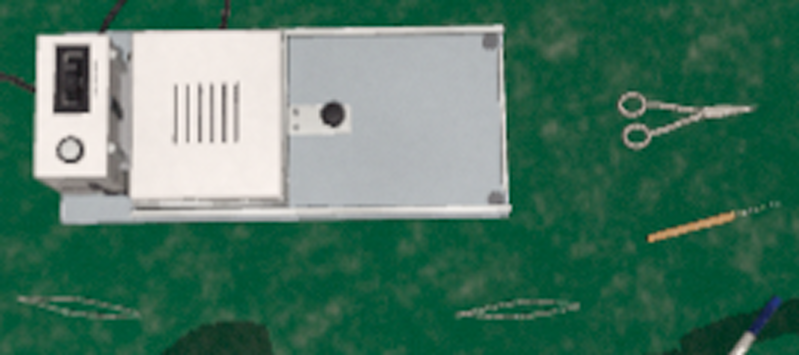

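Crop (scale 2.96, offset 165,155): slot (72,79), button (69,150), knob (332,114); scissors have rings at left (634,120) and tip (755,107); needle handle (650,239)–(735,214) with tip (780,203); forceps A (457,316)–(579,305), B (18,298)–(141,315). The blue pen at (765,320) is not listed.

```bash
python3 - <<'E'
from h import *
_,c=snap('top')
f=lambda *p:(np.array(p,float)+.5)/2.96+[164.5,154.5]
def m(n,z,*p): print(n,onz(c,f(*p),z).round(3).tolist())
m('slot',.13,(72,79),(72,45),(72,112)); m('button',.138,(69,150)); m('knob',.059,(332,110))
m('lampcorners',.058,(133,30),(283,30),(283,199),(133,199))
m('deck',.13,(37,36),(112,36),(112,180),(37,178))
m('rail',.02,(500,28),(509,212),(62,222))
m('sc',.005,(634,120),(757,107),(712,112),(690,114)); m('needle',.004,(650,239),(735,214),(780,203))
m('fA',.005,(457,316),(579,305)); m('fB',.005,(18,298),(141,315))
E
```

```text
slot [[0.6, 0.23, 0.13], [0.633, 0.231, 0.13], [0.569, 0.228, 0.13]]
button [[0.531, 0.228, 0.138]]
knob [[0.587, -0.014, 0.059]]
lampcorners [[0.667, 0.186, 0.058], [0.669, 0.036, 0.058], [0.498, 0.033, 0.058], [0.497, 0.18, 0.058]]
deck [[0.641, 0.264, 0.13], [0.642, 0.194, 0.13], [0.505, 0.189, 0.13], [0.506, 0.258, 0.13]]
rail [[0.683, -0.186, 0.02], [0.492, -0.192, 0.02], [0.479, 0.256, 0.02]]
sc [[0.59, -0.324, 0.005], [0.605, -0.45, 0.005], [0.599, -0.404, 0.005], [0.597, -0.381, 0.005]]
needle [[0.468, -0.336, 0.004], [0.494, -0.423, 0.004], [0.506, -0.469, 0.004]]
fA [[0.389, -0.141, 0.005], [0.401, -0.263, 0.005]]
fB [[0.403, 0.3, 0.005], [0.387, 0.176, 0.005]]
```

>>> play_rows(
  series=[
    [0, [0, 0, 0], [0, 0, 0.967]],
    [0, [0, 0, 0], [0, 0, 0.967]],
    [0, [0, 0, 0], [0, 0, 0.967]],
    [0, [0.5, -1, 0], [0, 0, 0]],
    [0, [0.5, -1, 0], [0, 0, 0]],
    [0, [0.5, -1, 0], [0, 0, 0]],
    [0, [0.5, -1, 0], [0, 0, 0]],
    [0, [0.5, -1, 0], [0, 0, 0]],
  ],
  force=30,
)

```text
t: 1.2
tool_pos: [0.3796, -0.3134, 0.2312]
tool_rot: [3.141, 0.038, 0.001]
contact_force: [1.0, -0.2, 0.8]
opening: 0.0001
grip_force: 0.0
```

>>> play_rows(
  series=[
    [0, [0.5, -1, 0], [0, 0, 0]],
    [0, [0.5, -1, 0], [0, 0, 0]],
    [0, [0.5, -1, 0], [0, 0, 0]],
    [0, [0.5, -1, 0], [0, 0, 0]],
    [0, [0.5, -1, 0], [0, 0, 0]],
    [0, [0.5, -1, 0], [0, 0, 0]],
    [0, [0.5, -1, 0], [0, 0, 0]],
    [0, [0.5, -1, 0], [0, 0, 0]],
  ],
)

```text
t: 2.2
tool_pos: [0.5697, 0.0915, 0.2312]
tool_rot: [3.141, 0.039, 0.0]
contact_force: [0.8, -0.9, -0.1]
opening: -0.0002
grip_force: 0.0
```

>>> play_rows(
  series=[
    [0, [0.1, -0.92, 0], [0, 0, 0]],
    [0, [0.1, -0.92, 0], [0, 0, 0]],
    [0, [0.1, -0.92, 0], [0, 0, 0]],
    [0, [0, 0, 0.8], [0, 0, 0]],
    [0, [0, 0, 0], [0, 0, 0]],
  ],
)

```text
t: 2.82
tool_pos: [0.5782, 0.2279, 0.1869]
tool_rot: [3.139, 0.04, -0.013]
contact_force: [0.2, 0.1, -1.0]
opening: 0.0003
grip_force: 0.0
```

```bash
python3 - <<'E'
from h import *
im,c=snap('wrist','w1.png'); print(ctrl.get_obs()['tool_pos'].round(4))
print(proj(c,[[.599,.229,.14],[.533,.2275,.138],[.6,.229,.13]]).round(0).tolist())
E
```

```text
[0.5795 0.2277 0.1893]
[[285.0, 200.0], [285.0, 301.0], [285.0, 193.0]]
```

View pics/w1.png

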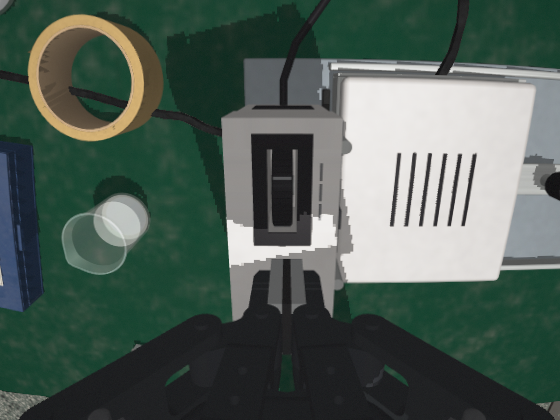

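Slot centred at (283,189), where the projection predicted (285,193), so the wheel location is confirmed. Now I press lightly.

>>> play_rows(
  series=[
    [0, [0.17, -0.02, 0.7], [0, 0, 0]],
    [0, [0, 0, 0.3], [0, 0, 0]],
    [0, [0, 0, 0.03], [0, 0, 0]],
    [0, [0, 0, 0], [0, 0, 0]],
  ],
)

```text
t: 3.38
tool_pos: [0.5898, 0.2291, 0.1411]
tool_rot: [-3.141, -0.038, -0.002]
contact_force: [0.3, -0.4, 0.5]
opening: 0.0
grip_force: 0.0
```

>>> play_rows(
  series=[
    [0, [0, 0, 0.05], [0, 0, 0]],
    [0, [0, 0, 0], [0, 0, 0]],
  ],
)

```text
t: 3.62
tool_pos: [0.5902, 0.2294, 0.1397]
tool_rot: [-3.141, -0.039, -0.004]
contact_force: [-1.5, -0.6, 6.1]
opening: -0.0002
grip_force: 2.8
```

Contact, 6 N. Stroke away from the robot.

>>> play_rows(
  series=[
    [0, [0.12, 0, 0.02], [0, 0, 0]],
    [0, [0.15, 0, 0], [0, 0, 0]],
    [0, [0.15, 0, 0], [0, 0, 0]],
    [0, [0.1, 0, 0], [0, 0, 0]],
    [0, [0, 0, 0], [0, 0, 0]],
  ],
)

```text
t: 4.25
tool_pos: [0.6169, 0.23, 0.138]
tool_rot: [-3.141, -0.039, -0.006]
contact_force: [0.7, -0.9, 5.5]
opening: 0.0001
grip_force: 2.9
```

```bash
cat > lampz.py <<'E'
from h import *
# lamp top -x/-y corners seen in side vs. start
im,c=snap('side','s_%.1f.png'%ctrl.get_obs()['t'])
a=cv2.imread('pics/side0.png')
x0,y0,x1,y1=170,205,275,275
A=cv2.cvtColor(a,6).astype(np.float32);B=cv2.cvtColor(im,6).astype(np.float32)
t=A[218:252,225:272]  # lamp's edge region
r=cv2.matchTemplate(B[190:270,205:290],t,cv2.TM_CCOEFF_NORMED)
_,v,_,p=cv2.minMaxLoc(r); print('shift px',p[0]-20,p[1]-28,'score',round(v,3))
u=proj(c,[[.58,.04,.06],[.58,.04,.07]]);print('px per 10mm',(u[1]-u[0]).round(2))
E
python3 lampz.py
```

```text
shift px 0 -2 score 0.892
px per 10mm [-0.12 -2.74]
```

>>> play_rows(
  series=[
    [0, [0.03, 0, -0.25], [0, 0, 0]],
    [0, [-0.58, 0, 0], [0, 0, 0]],
    [0, [0, 0, 0], [0, 0, 0]],
    [0, [0, 0, 0.25], [0, 0, 0]],
    [0, [0.15, 0, 0], [0, 0, 0]],
    [0, [0.15, 0, 0], [0, 0, 0]],
    [0, [0.15, 0, 0], [0, 0, 0]],
    [0, [0.1, 0, 0], [0, 0, 0]],
  ],
)

```text
t: 5.3
tool_pos: [0.6175, 0.2302, 0.138]
tool_rot: [-3.14, -0.038, -0.005]
contact_force: [-0.8, 0.4, 3.6]
opening: -0.0003
grip_force: 1.9
```

>>> play_rows(
  series=[
    [0, [0.03, 0, -0.25], [0, 0, 0]],
    [0, [-0.58, 0, 0], [0, 0, 0]],
    [0, [0, 0, 0], [0, 0, 0]],
    [0, [0, 0, 0.25], [0, 0, 0]],
    [0, [0.15, 0, 0], [0, 0, 0]],
    [0, [0.15, 0, 0], [0, 0, 0]],
    [0, [0.15, 0, 0], [0, 0, 0]],
    [0, [0.1, 0, 0], [0, 0, 0]],
  ],
)

```text
t: 6.3
tool_pos: [0.6176, 0.2301, 0.1379]
tool_rot: [-3.14, -0.038, -0.006]
contact_force: [-0.1, 0.3, 3.9]
opening: -0.0
grip_force: 1.9
```

>>> play_rows(
  series=[
    [0, [0.03, 0, -0.25], [0, 0, 0]],
    [0, [-0.58, 0, 0], [0, 0, 0]],
    [0, [0, 0, 0], [0, 0, 0]],
    [0, [0, 0, 0.25], [0, 0, 0]],
    [0, [0.15, 0, 0], [0, 0, 0]],
    [0, [0.15, 0, 0], [0, 0, 0]],
    [0, [0.15, 0, 0], [0, 0, 0]],
    [0, [0.1, 0, 0], [0, 0, 0]],
  ],
)

```text
t: 7.3
tool_pos: [0.6175, 0.2301, 0.1379]
tool_rot: [-3.141, -0.038, -0.005]
contact_force: [-0.9, 0.2, 4.9]
opening: 0.0002
grip_force: 2.2
```

```bash
python3 lampz.py
```

```text
shift px 0 -9 score 0.851
px per 10mm [-0.12 -2.74]
```

>>> play_rows(
  series=[
    [0, [0.03, 0, -0.8], [0, 0, 0]],
    [0, [0, 0.8, -0.4], [0, 0, 0]],
    [0, [0, 1, 0], [0, 0, 0]],
    [0, [0, 1, 0], [0, 0, 0]],
    [0, [0, 1, 0], [0, 0, 0]],
    [0, [0, 1, 0], [0, 0, 0]],
  ],
)

```text
t: 8.1
tool_pos: [0.623, -0.0119, 0.1952]
tool_rot: [-3.141, -0.038, 0.001]
contact_force: [0.2, 0.4, -0.0]
opening: 0.0002
grip_force: 0.0
```

```bash
python3 -c "
from h import *
o=ctrl.get_obs();print(o['t'],o['q'].round(2),o['tool_pos'].round(3))"
```

```text
8.1 [-0.14  0.07  1.65 -0.    1.42  1.41] [ 0.623 -0.012  0.195]
```

>>> play_rows(
  series=[
    [0.8, [0, 0, 0], [0, 0, -0.95]],
    [0.8, [0, 0, 0], [0, 0, -0.95]],
    [0.8, [0, 0, 0], [0, 0, -0.95]],
    [0.8, [0, 0, 0], [0, 0, -0.95]],
    [0.8, [0, 0, 0], [0, 0, -0.95]],
    [0.8, [0, 0, 0], [0, 0, -0.95]],
    [0.8, [0, 0, 0], [0, 0, -0.95]],
    [0.8, [0, 0, 0], [0, 0, -0.95]],
  ],
)

```text
t: 9.1
tool_pos: [0.623, -0.0104, 0.195]
tool_rot: [-2.686, -1.628, 0.002]
contact_force: [0.7, -0.0, -0.6]
opening: 0.0682
grip_force: 0.0
```

>>> play_rows(
  series=[
    [0.8, [0, 0, 0], [0, 0, -0.95]],
    [0.8, [0, 0, 0], [0, 0, -0.95]],
    [0.8, [0, 0, 0], [0, 0, -0.95]],
    [0.8, [0, 0, 0], [0, 0, -0.8]],
    [0.8, [0, -0.72, 0.5], [0, 0, 0]],
    [0.8, [0, 0, 0.5], [0, 0, 0]],
    [0.8, [0, 0, 0], [0, 0, 0]],
  ],
)

```text
t: 9.98
tool_pos: [0.585, -0.0109, 0.1428]
tool_rot: [-2.191, -2.245, 0.006]
contact_force: [0.6, 0.7, -0.5]
opening: 0.0683
grip_force: 0.0
```

```bash
python3 - <<'E'
from h import *
im,c=snap('wrist','w2.png'); print(ctrl.get_obs()['tool_pos'].round(4),todo([.587,-.014,.029]).round(4))
print(proj(c,[[.587,-.014,.059],[.587,-.014,.037]]).round(0).tolist())
E
```

```text
[ 0.5864 -0.0111  0.1449] [-0.003   0.0008  0.1159]
[[290.0, 218.0], [289.0, 207.0]]
```

View pics/w2.png

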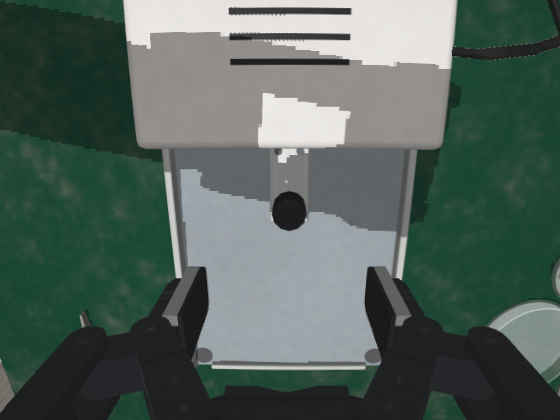

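Knob at (289,211), where I predicted (290,214). Descend and grip.

>>> play_rows(
  series=[
    [0.8, [-0.05, 0.02, 1], [0, 0, 0]],
    [0.8, [0, 0, 0.9], [0, 0, 0]],
    [0.8, [0, 0, 0.4], [0, 0, 0]],
    [0.2, [0, 0, 0], [0, 0, 0]],
    [0, [0, 0, 0], [0, 0, 0]],
    [0, [0, 0, 0], [0, 0, 0]],
    [0, [0, 0, 0], [0, 0, 0]],
    [0, [0, 0, 0], [0, 0, 0]],
  ],
  force=40,
)

```text
t: 11.02
tool_pos: [0.5891, -0.0138, 0.0342]
tool_rot: [2.192, 2.247, 0.002]
contact_force: [-3.8, -0.8, 5.9]
opening: 0.0225
grip_force: 38.9
```

>>> play_rows(
  series=[
    [0, [-0.3, 0, 0], [0, 0, 0]],
    [0, [-0.6, 0, 0], [0, 0, 0]],
    [0, [-0.6, 0, 0], [0, 0, 0]],
    [0, [-0.6, 0, 0], [0, 0, 0]],
    [0, [-0.6, 0, 0], [0, 0, 0]],
    [0, [-0.6, 0, 0], [0, 0, 0]],
    [0, [-0.6, 0, 0], [0, 0, 0]],
    [0, [-0.4, 0, 0], [0, 0, 0]],
  ],
)

```text
t: 12.02
tool_pos: [0.5941, -0.2287, 0.0334]
tool_rot: [2.194, 2.248, 0.004]
contact_force: [-1.8, 6.0, 4.1]
opening: 0.0222
grip_force: 39.4
```

>>> play_rows(
  series=[
    [0, [0, 0, 0], [0, 0, 0]],
    [0.6, [0, 0, 0], [0, 0, 0]],
    [0.6, [0, 0, 0], [0, 0, 0]],
    [1, [0, 0, -0.9], [0, 0, 0]],
    [1, [0, 0, -1], [0, 0, 0]],
    [1, [0, 0, -0.6], [0, 0, 0]],
    [1, [0, 0, 0], [0, 0, 0]],
  ],
)

```text
t: 12.9
tool_pos: [0.5952, -0.229, 0.1602]
tool_rot: [2.188, 2.244, 0.003]
contact_force: [0.7, 0.6, 0.3]
opening: 0.0857
grip_force: 0.0
```

```bash
python3 - <<'E'
from h import *
im,c=snap('top','top2.png')
cv2.imwrite('pics/top2c.png',cv2.resize(im[155:280,165:440],None,fx=2.9,fy=2.9,interpolation=cv2.INTER_CUBIC))
E
```

```text
(no output)
```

View pics/top2c.png

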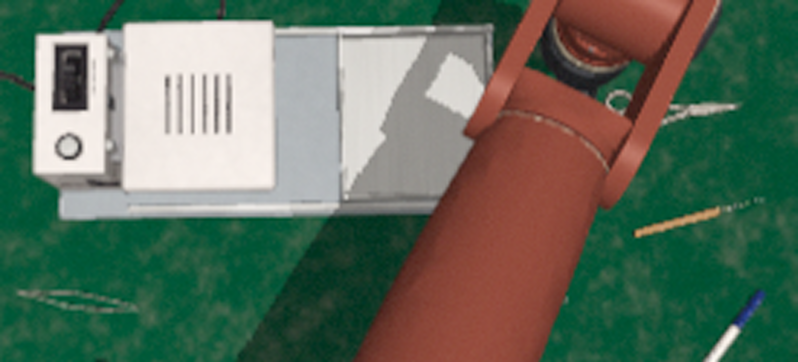

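Tray is drawn out, centred near (0.590,-0.105). Instruments have not moved. Now the scissors: hover and measure by mask.

>>> play_rows(
  series=[
    [1, [-1, 0.02, 0], [0, 0, -0.67]],
    [1, [-1, -0.03, 0], [0, 0, 0]],
    [1, [-1, -0.03, 0], [0, 0, 0]],
    [1, [0, 0, 0], [0, 0, 0]],
    [1, [0, 0, 0], [0, 0, 0]],
  ],
)

```text
t: 13.58
tool_pos: [0.6033, -0.3769, 0.1537]
tool_rot: [-2.084, -2.346, -0.0]
contact_force: [-0.4, -0.6, -0.1]
opening: 0.0855
grip_force: 0.0
```

```bash
cat > seg.py <<'E'
from h import *
def seg(mid,z,name,rad=.09,cam='wrist'):
    "non-green blob near mid: print centre, axis, ends, width profile"
    im,c=snap(cam,name)
    b,g,r=[im[...,i].astype(int) for i in range(3)]
    m=((g-r<14)|(g-b<4))&(im.max(2)>55)
    m=m.astype(np.uint8)
    yy,xx=np.mgrid[:420,:560]
    P=onz(c,np.c_[xx.ravel(),yy.ravel()],z)[:,:2].reshape(420,560,2)
    m&=(np.linalg.norm(P-np.array(mid),axis=2)<rad)
    mm=cv2.morphologyEx(m,cv2.MORPH_CLOSE,np.ones((5,5)))
    n,l,st,ce=cv2.connectedComponentsWithStats(mm)
    k=1+np.argmax(st[1:,4]); q=P[(l==k)&(m>0)]
    mu=q.mean(0); w,V=np.linalg.eigh(np.cov((q-mu).T)); a=V[:,1]
    if a[1]<0:a=-a
    s=(q-mu)@a; t=(q-mu)@np.array([a[1],-a[0]])
    print('n',len(q),'areas',sorted(st[1:,4])[-3:],'mean',mu.round(4),'yaw',np.degrees(np.arctan2(a[1],a[0])).round(1),'ends',(mu+a*s.max()).round(4),(mu+a*s.min()).round(4),'len',np.ptp(s).round(4))
    mid=mu+a*(s.max()+s.min())/2
    print('midlen',mid.round(4))
    for u in np.arange(s.min(),s.max(),.012):
        k=(s>=u)&(s<u+.012)
        if k.any(): print('y %.3f'%(mu+a*(u+.006))[1],'t %.4f %.4f ctr %s'%(t[k].min(),t[k].max(),(mu+a*(u+.006)+np.array([a[1],-a[0]])*(t[k].min()+t[k].max())/2).round(4)))
    return c
E
python3 -c "
from seg import *
print(ctrl.get_obs()['tool_pos'].round(4)); seg((.597,-.38),.004,'w3.png')"
```

```text
[ 0.6033 -0.3769  0.1537]
n 2313 areas [np.int32(2355)] mean [ 0.5953 -0.356 ] yaw 96.1 ends [ 0.5902 -0.3079] [ 0.6053 -0.4496] len 0.1424
midlen [ 0.5977 -0.3787]
y -0.444 t -0.0019 0.0017 ctr [ 0.6046 -0.4436]
y -0.432 t -0.0028 0.0034 ctr [ 0.6036 -0.4316]
y -0.420 t -0.0046 0.0042 ctr [ 0.6019 -0.4197]
y -0.408 t -0.0055 0.0050 ctr [ 0.6006 -0.4078]
y -0.396 t -0.0046 0.0048 ctr [ 0.5997 -0.3958]
y -0.384 t -0.0072 0.0063 ctr [ 0.5978 -0.384 ]
y -0.372 t -0.0105 0.0102 ctr [ 0.5969 -0.372 ]
y -0.360 t -0.0146 0.0133 ctr [ 0.5951 -0.3601]
y -0.348 t -0.0161 0.0156 ctr [ 0.5942 -0.3482]
y -0.336 t -0.0265 0.0264 ctr [ 0.5932 -0.3362]
y -0.324 t -0.0288 0.0286 ctr [ 0.5918 -0.3243]
y -0.312 t -0.0286 0.0276 ctr [ 0.5902 -0.3124]
```

View pics/w3.png

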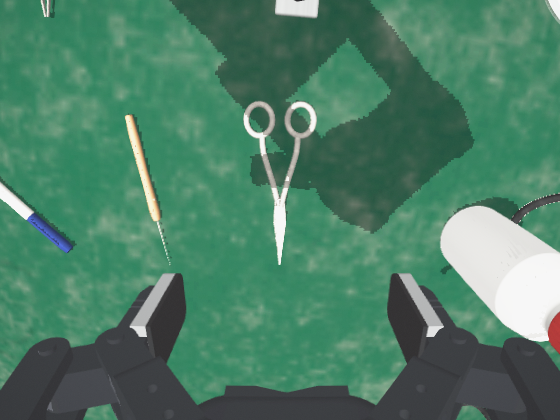

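Scissors span (258–300,120) rings to (280,264) tip; blob length is 142 mm as specified, and the needle is at (143,170)–(168,263). Going in.

>>> play_rows(
  series=[
    [0.5, [-0.07, -0.13, 1], [0, 0, 0.08]],
    [0.5, [0, 0, 1], [0, 0, 0]],
    [0.5, [0, 0, 0.7], [0, 0, 0]],
    [0.5, [0, 0, 0], [0, 0, 0]],
    [0.5, [0, 0, 0], [0, 0, 0]],
  ],
)

```text
t: 14.25
tool_pos: [0.5992, -0.382, 0.0231]
tool_rot: [2.097, 2.337, 0.0]
contact_force: [0.6, -0.5, 0.6]
opening: 0.0427
grip_force: 0.0
```

```bash
python3 -c "
from h import *
print(ctrl.get_obs()['tool_pos'].round(4)); print(todo([.5975,-.381,.003]).round(4)*20)"
```

```text
[ 0.5992 -0.382   0.0231]
[ 0.024 -0.032  0.402]
```

>>> play_rows(
  series=[
    [0.5, [0.02, -0.03, 0.4], [0, 0, 0]],
    [0.5, [0, 0, 0], [0, 0, 0]],
    [0, [0, 0, 0], [0, 0, 0]],
    [0, [0, 0, 0], [0, 0, 0]],
    [0, [0, 0, 0], [0, 0, 0]],
    [0, [0, 0, 0], [0, 0, 0]],
  ],
  force=60,
)

```text
t: 15.0
tool_pos: [0.5969, -0.3816, 0.002]
tool_rot: [2.099, 2.336, 0.0]
contact_force: [0.2, 0.1, 2.1]
opening: 0.0144
grip_force: 56.9
```

>>> play_rows(
  series=[
    [0, [0, 0, -0.6], [0, 0, 0]],
    [0, [0, 0, -1], [0, 0, 0]],
    [0, [0, 0, -0.8], [0, 0, 0.37]],
    [0, [0.8, 0.15, 0], [0, 0, 0.25]],
    [0, [0.95, 0, 0], [0, 0, 0]],
    [0, [0.95, 0, 0], [0, 0, 0]],
    [0, [0.95, 0, 0], [0, 0, 0]],
    [0, [0.95, 0, 0], [0, 0, 0]],
  ],
)

```text
t: 16.0
tool_pos: [0.5976, -0.1495, 0.1211]
tool_rot: [2.199, 2.244, 0.0]
contact_force: [0.4, 0.4, -0.8]
opening: 0.0149
grip_force: 56.8
```

>>> play_rows(
  series=[
    [0, [0, 0, 0], [0, 0, 0.9]],
    [0, [0, 0, 0], [0, 0, 0.95]],
    [0, [0, 0, 0], [0, 0, 0.95]],
    [0, [0, 0, 0], [0, 0, 0.95]],
    [0, [0, 0, 0], [0, 0, 0.95]],
    [0, [0, 0, 0], [0, 0, 0.95]],
    [0, [0, 0, 0], [0, 0, 0.95]],
    [0, [0, 0, 0], [0, 0, 0.95]],
  ],
)

```text
t: 17.0
tool_pos: [0.5977, -0.151, 0.121]
tool_rot: [-3.031, -0.827, 0.001]
contact_force: [0.2, -1.0, 0.1]
opening: 0.0143
grip_force: 56.8
```

>>> play_rows(
  series=[
    [0, [0, 0, 0], [0, 0, 0.95]],
    [0, [0, 0, 0], [0, 0, 0.95]],
    [0, [0, 0, 0], [0, 0, 0.95]],
    [0, [0, 0, 0], [0, 0, 0.8]],
    [0, [0, 0, 0], [0, 0, 0]],
    [0, [0, 0, 0], [0, 0, 0]],
  ],
)

```text
t: 17.75
tool_pos: [0.5978, -0.151, 0.1212]
tool_rot: [-3.141, -0.046, 0.0]
contact_force: [0.2, -0.9, 0.1]
opening: 0.0144
grip_force: 56.8
```

```bash
python3 - <<'E'
from h import *
o=ctrl.get_obs();im,c=snap('wrist','w4.png')
print(o['tool_pos'].round(4),2*np.degrees(np.arctan2(o['tool_rot'][1],o['tool_rot'][0])),o['opening'],todo([.589,-.147,.03]).round(4)*20)
C=np.array([.5895,-.1045]);ex=np.array([1,.0245]);ey=np.array([-.0245,1])
print(proj(c,[[*(C+a*ex+b*ey),.036] for a,b in((.086,-.076),(.086,.076),(-.086,.076),(-.086,-.076))]).round(0).tolist())
E
```

```text
[ 0.5978 -0.151   0.1212] -358.3359184318933 0.01441332252467457 [-0.174 -0.086  1.824]
[[335.0, 91.0], [90.0, 93.0], [127.0, 325.0], [324.0, 328.0]]
```

View pics/w4.png

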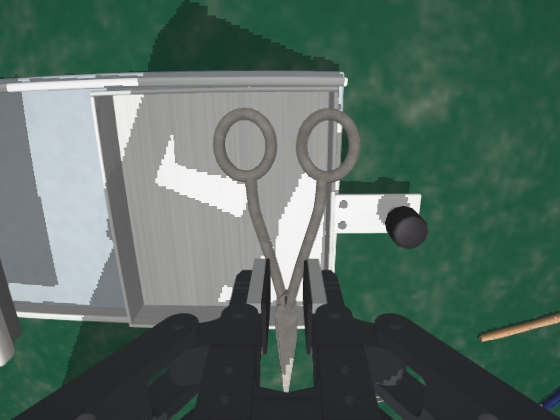

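Tray corners match the prediction (right wall at column 335, far wall at row 90). The scissors hang aligned with the tool. Lower.

>>> play_rows(
  series=[
    [0, [-0.17, -0.13, 0.4], [0, 0, 0]],
    [0, [0, 0, 0.7], [0, 0, 0]],
    [0, [0, 0, 0.7], [0, 0, 0]],
    [0, [0, 0, 0.32], [0, 0, 0]],
    [0, [0, 0, 0], [0, 0, 0]],
    [0, [0, 0, 0], [0, 0, 0]],
  ],
)

```text
t: 18.55
tool_pos: [0.5898, -0.1449, 0.0161]
tool_rot: [3.141, 0.044, 0.002]
contact_force: [-0.6, -0.4, 0.2]
opening: 0.0144
grip_force: 56.8
```

>>> play_rows(
  series=[
    [0, [0, 0, 0.09], [0, 0, 0]],
    [0, [0, 0, 0], [0, 0, 0]],
    [0.35, [0, 0, 0], [0, 0, 0]],
    [0.35, [0, 0, 0], [0, 0, 0]],
    [0.35, [0, 0, -0.8], [0, 0, 0]],
    [0.35, [0, 0, -1], [0, 0, 0]],
    [0.35, [0, 0, -0.4], [0, 0, 0]],
  ],
)

```text
t: 19.42
tool_pos: [0.5912, -0.1455, 0.1249]
tool_rot: [3.139, 0.043, 0.009]
contact_force: [-0.6, -0.5, 0.3]
opening: 0.0296
grip_force: 0.0
```

>>> play_rows(
  series=[
    [0.6, [-0.99, 0.25, 0], [0, 0, 0]],
    [0.6, [-0.99, 0.25, 0], [0, 0, 0]],
    [0.6, [-0.99, 0.25, -0.2], [0, 0, 0]],
    [0.6, [-0.99, 0.25, -0.2], [0, 0, 0]],
    [0.6, [0, 0, 0], [0, 0, -0.98]],
    [0.6, [0, 0, 0], [0, 0, -0.98]],
    [0.6, [0, 0, 0], [0, 0, -0.98]],
    [0.6, [0, 0, 0], [0, 0, -0.98]],
  ],
)

```text
t: 20.42
tool_pos: [0.3922, -0.1999, 0.14]
tool_rot: [-3.01, -0.897, 0.001]
contact_force: [-0.6, -0.4, 0.6]
opening: 0.0511
grip_force: 0.0
```

>>> play_rows(
  series=[
    [0.6, [0, 0, 0], [0, 0, -0.98]],
    [0.6, [0, 0, 0], [0, 0, -0.98]],
    [0.6, [0, 0, 0], [0, 0, -0.98]],
    [0.6, [0, 0, 0], [0, 0, -0.98]],
    [0.6, [0, 0, 0], [0, 0, -0.98]],
    [0.6, [0, 0, 0], [0, 0, -0.98]],
    [0.6, [0, 0, 0], [0, 0, -0.98]],
    [0.6, [0, 0, 0], [0, 0, -0.96]],
  ],
)

```text
t: 21.42
tool_pos: [0.3922, -0.1998, 0.1399]
tool_rot: [-2.106, -2.329, 0.0]
contact_force: [-0.2, -0.8, 0.2]
opening: 0.0513
grip_force: 0.0
```

```bash
python3 -c "
from seg import *
o=ctrl.get_obs();print(o['tool_pos'].round(4),2*np.degrees(np.arctan2(o['tool_rot'][1],o['tool_rot'][0]))%360); seg((.395,-.202),.005,'w5.png',.085)"
```

```text
[ 0.3922 -0.1998  0.1399] 95.74980319735067
n 695 areas [np.int32(2), np.int32(28), np.int32(768)] mean [ 0.3957 -0.1964] yaw 95.8 ends [ 0.3898 -0.1384] [ 0.4022 -0.2602] len 0.1224
midlen [ 0.396  -0.1993]
y -0.254 t -0.0031 0.0028 ctr [ 0.4014 -0.2542]
y -0.242 t -0.0048 0.0044 ctr [ 0.4002 -0.2423]
y -0.230 t -0.0064 0.0059 ctr [ 0.3989 -0.2304]
y -0.218 t -0.0072 0.0074 ctr [ 0.398  -0.2184]
y -0.206 t -0.0080 0.0074 ctr [ 0.3965 -0.2065]
y -0.195 t -0.0079 0.0072 ctr [ 0.3952 -0.1946]
y -0.183 t -0.0079 0.0071 ctr [ 0.3939 -0.1826]
y -0.171 t -0.0055 0.0054 ctr [ 0.3931 -0.1707]
y -0.159 t -0.0032 0.0030 ctr [ 0.3918 -0.1587]
y -0.147 t -0.0016 0.0022 ctr [ 0.3909 -0.1467]
y -0.135 t -0.0009 0.0013 ctr [ 0.3897 -0.1348]
```

>>> play_rows(
  series=[
    [0.4, [0, 0.07, 0.9], [0, 0, 0]],
    [0.4, [0, 0, 1], [0, 0, 0]],
    [0.4, [0, 0, 0.7], [0, 0, 0]],
    [0.4, [0, 0, 0.1], [0, 0, 0]],
    [0.4, [0, 0, 0], [0, 0, 0]],
    [0, [0, 0, 0], [0, 0, 0]],
    [0, [0, 0, 0], [0, 0, 0]],
    [0, [0, 0, 0], [0, 0, 0]],
  ],
)

```text
t: 22.48
tool_pos: [0.3976, -0.2009, 0.0077]
tool_rot: [2.11, 2.323, 0.0]
contact_force: [-0.6, 0.7, 6.1]
opening: 0.0119
grip_force: 59.0
```

>>> play_rows(
  series=[
    [0.4, [0, 0, 0], [0, 0, 0]],
    [0.4, [0, 0, 0], [0, 0, 0]],
    [0.4, [0, 0, 0], [0, 0, 0]],
  ],
)

```text
t: 22.85
tool_pos: [0.3958, -0.1996, 0.0055]
tool_rot: [-2.112, -2.325, 0.0]
contact_force: [0.7, -0.2, -0.0]
opening: 0.0339
grip_force: 0.0
```

```bash
python3 -c "
from h import *
o=ctrl.get_obs();print(o['tool_pos'].round(4),o['contact_force'].round(1),o['opening'],todo([.3968,-.1995,.003]).round(4)*20)"
```

```text
[ 0.3958 -0.1996  0.0055] [ 0.7 -0.2 -0. ] 0.03391180742986538 [-0.    0.02  0.05]
```

>>> play_rows(
  series=[
    [0.4, [0, 0.01, 0.06], [0, 0, 0]],
    [0.25, [0, 0, 0], [0, 0, 0]],
    [0, [0, 0, 0], [0, 0, 0]],
    [0, [0, 0, 0], [0, 0, 0]],
    [0, [0, 0, 0], [0, 0, 0]],
    [0, [0, 0, 0], [0, 0, 0]],
  ],
  force=40,
)

```text
t: 23.6
tool_pos: [0.3966, -0.1998, 0.0028]
tool_rot: [2.112, 2.325, -0.0]
contact_force: [-0.5, -0.7, 0.5]
opening: 0.0136
grip_force: 40.4
```

>>> play_rows(
  series=[
    [0, [0, 0, -0.6], [0, 0, 0]],
    [0, [0, 0, -1], [0, 0, 0]],
    [0, [0, 0, -0.6], [0, 0, 0]],
    [0, [0.34, 1, 0], [0, 0, 0]],
    [0, [0.34, 1, 0], [0, 0, 0]],
    [0, [0.34, 1, 0], [0, 0, 0]],
    [0, [0.34, 1, 0], [0, 0, 0]],
    [0, [0, 0, 0], [0, 0, 0.98]],
  ],
)

```text
t: 24.6
tool_pos: [0.5917, -0.1114, 0.1124]
tool_rot: [-2.267, -2.175, -0.001]
contact_force: [-0.6, -0.9, 0.5]
opening: 0.0133
grip_force: 40.4
```

>>> play_rows(
  series=[
    [0, [0, 0, 0], [0, 0, 0.98]],
    [0, [0, 0, 0], [0, 0, 0.98]],
    [0, [0, 0, 0], [0, 0, 0.98]],
    [0, [0, 0, 0], [0, 0, 0.98]],
    [0, [0, 0, 0], [0, 0, 0.98]],
    [0, [0, 0, 0], [0, 0, 0.98]],
    [0, [0, 0, 0], [0, 0, 0.98]],
    [0, [0, 0, 0], [0, 0, 0.98]],
  ],
)

```text
t: 25.6
tool_pos: [0.5891, -0.1129, 0.1126]
tool_rot: [-3.069, -0.671, 0.0]
contact_force: [0.1, -0.1, -0.4]
opening: 0.0134
grip_force: 40.4
```

>>> play_rows(
  series=[
    [0, [0, 0, 0], [0, 0, 0.98]],
    [0, [0, 0, 0], [0, 0, 0.98]],
    [0, [0, 0, 0], [0, 0, 1]],
    [0, [0, 0, 0], [0, 0, 0]],
    [0, [0, 0, 0], [0, 0, 0]],
  ],
)

```text
t: 26.22
tool_pos: [0.5891, -0.1129, 0.1127]
tool_rot: [-3.141, -0.038, 0.0]
contact_force: [-0.3, 1.2, 0.2]
opening: 0.0136
grip_force: 40.4
```

```bash
python3 - <<'E'
from h import *
o=ctrl.get_obs();im,c=snap('wrist','w6.png')
print(o['tool_pos'].round(4),2*np.degrees(np.arctan2(o['tool_rot'][1],o['tool_rot'][0]))%360,o['opening'],todo([.5895,-.1115,.012]).round(4)*20)
E
```

```text
[ 0.5891 -0.1129  0.1127] 1.368460980344139 0.013551781311707633 [ 0.008 -0.028  2.014]
```

View pics/w6.png

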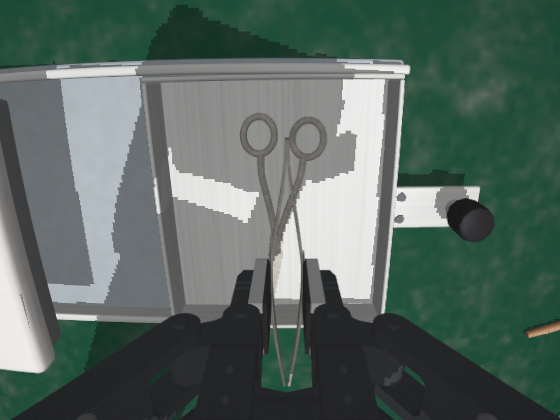

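Forceps are held straight, but the scissors now lie nearer mid-tray (rings (258,135) and (308,137), shank at (274,235)). They were probably knocked. I'll compute where.

```bash
python3 - <<'E'
from h import *
o=ctrl.get_obs();im,c=snap('wrist')
C=np.array([.5895,-.1045]);ex=np.array([1,.0245]);ey=np.array([-.0245,1])
P=onz(c,[[258,135],[308,137],[276,238],[274,262]],.013)[:,:2]-C
print(np.c_[P@ex,P@ey].round(4))
P=onz(c,[[150,82],[400,75],[385,315]],.036)[:,:2]-C
print(np.c_[P@ex,P@ey].round(4))
E
```

```text
[[ 0.0492  0.0103]
 [ 0.0479 -0.023 ]
 [-0.0253 -0.001 ]
 [-0.0449  0.0007]]
[[ 0.084   0.0715]
 [ 0.0876 -0.0747]
 [-0.0765 -0.0801]]
```

>>> play_rows(
  series=[
    [0, [-0.05, 0.83, 0], [0, 0, 0]],
    [0, [0, 0, 0.5], [0, 0, 0]],
    [0, [0, 0, 0.7], [0, 0, 0]],
    [0, [0, 0, 0.7], [0, 0, 0]],
    [0, [0, 0, 0.07], [0, 0, 0]],
    [0, [0, 0, 0], [0, 0, 0]],
    [0, [0, 0, 0], [0, 0, 0]],
  ],
)

```text
t: 27.2
tool_pos: [0.5887, -0.1548, 0.016]
tool_rot: [3.141, 0.035, 0.003]
contact_force: [0.3, -0.3, 0.5]
opening: 0.013
grip_force: 40.5
```

>>> play_rows(
  series=[
    [0, [0, 0, 0.07], [0, 0, 0]],
    [0, [0, 0, 0], [0, 0, 0]],
    [0.26, [0, 0, 0], [0, 0, 0]],
    [0.26, [0, 0, 0], [0, 0, 0]],
    [0.26, [0, 0, -0.5], [0, 0, 0]],
    [0.26, [0, 0, -1], [0, 0, 0]],
    [0.26, [0, 0, -0.8], [0, 0, 0]],
  ],
)

```text
t: 28.08
tool_pos: [0.5877, -0.1545, 0.1274]
tool_rot: [3.141, 0.034, 0.001]
contact_force: [1.8, 0.4, 0.0]
opening: 0.0223
grip_force: 0.0
```

>>> play_rows(
  series=[
    [0.5, [-0.93, 0, -0.3], [0, 0, 0]],
    [0.5, [-0.93, 0, 0], [0, 0, 0]],
    [0.5, [-0.93, 0, 0], [0, 0, 0]],
    [0.5, [-0.93, 0, 0], [0, 0, 0]],
    [0.5, [0, -0.98, 0], [0, 0, 0]],
    [0.5, [0, -0.98, 0], [0, 0, 0]],
    [0.5, [0, -0.98, 0], [0, 0, 0]],
    [0.5, [0, -0.98, 0], [0, 0, 0]],
  ],
)

```text
t: 29.08
tool_pos: [0.3971, 0.0387, 0.141]
tool_rot: [3.141, 0.033, 0.002]
contact_force: [0.7, -0.4, 0.3]
opening: 0.0427
grip_force: 0.0
```

>>> play_rows(
  series=[
    [0.5, [0, -0.98, 0], [0, 0, 0]],
    [0.5, [0, -0.98, 0], [0, 0, 0]],
    [0.5, [0, -0.98, 0], [0, 0, 0]],
    [0.5, [0, -0.98, 0], [0, 0, 0]],
    [0.5, [0, 0, 0], [0, 0, -1]],
    [0.5, [0, 0, 0], [0, 0, -1]],
    [0.5, [0, 0, 0], [0, 0, -1]],
    [0.5, [0, 0, 0], [0, 0, -1]],
  ],
)

```text
t: 30.08
tool_pos: [0.3928, 0.2333, 0.1407]
tool_rot: [3.008, 0.906, -0.001]
contact_force: [0.6, -0.4, 0.4]
opening: 0.043
grip_force: 0.0
```

>>> play_rows(
  series=[
    [0.5, [0, 0, 0], [0, 0, -1]],
    [0.5, [0, 0, 0], [0, 0, -1]],
    [0.5, [0, 0, 0], [0, 0, -1]],
    [0.5, [0, 0, 0], [0, 0, -1]],
    [0.5, [0, 0, 0], [0, 0, -1]],
    [0.5, [0, 0, 0], [0, 0, -1]],
    [0.5, [0, 0, 0], [0, 0, -0.15]],
    [0.5, [0, 0, 0], [0, 0, 0]],
  ],
)

```text
t: 31.08
tool_pos: [0.393, 0.2333, 0.1407]
tool_rot: [-2.364, -2.068, 0.0]
contact_force: [0.1, -0.5, 0.2]
opening: 0.0426
grip_force: 0.0
```

```bash
python3 -c "
from seg import *
o=ctrl.get_obs();print(o['tool_pos'].round(4),2*np.degrees(np.arctan2(o['tool_rot'][1],o['tool_rot'][0]))%360); seg((.395,.238),.005,'w7.png',.085)"
```

```text
[0.393  0.2333 0.1407] 82.36021783604826
n 720 areas [np.int32(17), np.int32(21), np.int32(779)] mean [0.3953 0.2415] yaw 82.9 ends [0.4028 0.3012] [0.3874 0.1786] len 0.1235
midlen [0.3951 0.2399]
y 0.185 t -0.0033 0.0034 ctr [0.3882 0.1845]
y 0.196 t -0.0048 0.0051 ctr [0.3898 0.1964]
y 0.208 t -0.0063 0.0060 ctr [0.391  0.2084]
y 0.220 t -0.0070 0.0068 ctr [0.3925 0.2203]
y 0.232 t -0.0078 0.0076 ctr [0.394  0.2322]
y 0.244 t -0.0076 0.0076 ctr [0.3956 0.2441]
y 0.256 t -0.0074 0.0076 ctr [0.3972 0.256 ]
y 0.268 t -0.0057 0.0052 ctr [0.3984 0.2679]
y 0.280 t -0.0032 0.0037 ctr [0.4003 0.2798]
y 0.292 t -0.0023 0.0015 ctr [0.4012 0.2918]
y 0.304 t -0.0014 0.0008 ctr [0.4028 0.3037]
```

>>> play_rows(
  series=[
    [0.4, [0.14, 0.02, 0.9], [0, 0, -0.06]],
    [0.4, [0, 0, 1], [0, 0, 0]],
    [0.4, [0, 0, 0.7], [0, 0, 0]],
    [0.4, [0, 0, 0.16], [0, 0, 0]],
    [0.4, [0, 0, 0], [0, 0, 0]],
    [0, [0, 0, 0], [0, 0, 0]],
    [0, [0, 0, 0], [0, 0, 0]],
    [0, [0, 0, 0], [0, 0, 0]],
  ],
)

```text
t: 32.12
tool_pos: [0.3966, 0.2408, 0.0048]
tool_rot: [2.353, 2.08, 0.005]
contact_force: [-0.6, 0.0, 7.1]
opening: 0.0129
grip_force: 40.1
```

>>> play_rows(
  series=[
    [0, [0, 0, -0.5], [0, 0, 0]],
    [0, [0, 0, -1], [0, 0, 0]],
    [0, [0, 0, -0.8], [0, 0, 0]],
    [0, [0, 0, 0], [0, 0, 0]],
  ],
)

```text
t: 32.62
tool_pos: [0.3977, 0.2413, 0.1224]
tool_rot: [2.352, 2.078, 0.013]
contact_force: [0.0, -0.4, 0.9]
opening: 0.0138
grip_force: 39.4
```

>>> play_rows(
  series=[
    [0, [-0.9, 0.11, 0], [0, 0, 0]],
    [0, [-0.9, 0.11, 0], [0, 0, 0]],
    [0, [-0.9, 0.11, 0], [0, 0, 0]],
    [0, [-0.9, 0.11, 0], [0, 0, 0]],
    [0, [-0.9, 0.11, 0], [0, 0, 0]],
    [0, [-0.9, 0.11, 0], [0, 0, 0]],
    [0, [-0.9, 0.11, 0], [0, 0, 0]],
    [0, [0, 0, 0], [0, 0, 1]],
  ],
)

```text
t: 33.62
tool_pos: [0.3936, -0.0795, 0.1167]
tool_rot: [-2.501, -1.899, 0.002]
contact_force: [-0.7, 0.4, 0.6]
opening: 0.0133
grip_force: 39.4
```

>>> play_rows(
  series=[
    [0, [0, 0, 0], [0, 0, 1]],
    [0, [0, 0, 0], [0, 0, 1]],
    [0, [0, 0, 0], [0, 0, 1]],
    [0, [0, 0, 0], [0, 0, 1]],
    [0, [0, 0, 0], [0, 0, 1]],
    [0, [0, 0, 0], [0, 0, 1]],
    [0, [0, 0, 0], [0, 0, 1]],
    [0, [0, 0, 0], [0, 0, 1]],
  ],
)

```text
t: 34.62
tool_pos: [0.3936, -0.0769, 0.1163]
tool_rot: [-3.127, -0.292, 0.003]
contact_force: [-0.2, 0.3, -0.3]
opening: 0.0137
grip_force: 39.4
```

>>> play_rows(
  series=[
    [0, [0, 0, 0], [0, 0, 1]],
    [0, [0, 0, 0], [0, 0, 0.19]],
    [0, [0.92, 0, 0], [0, 0, 0]],
    [0, [0.92, 0, 0], [0, 0, 0]],
    [0, [0.92, 0, 0], [0, 0, 0]],
    [0, [0.92, 0, 0], [0, 0, 0]],
    [0, [0, 0, 0], [0, 0, 0]],
    [0, [0, 0, 0], [0, 0, 0]],
  ],
)

```text
t: 35.62
tool_pos: [0.5773, -0.0725, 0.1168]
tool_rot: [-3.141, -0.04, 0.004]
contact_force: [0.0, 0.2, -1.0]
opening: 0.0131
grip_force: 39.4
```

```bash
python3 - <<'E'
from h import *
o=ctrl.get_obs();im,c=snap('wrist','w8.png')
print(o['tool_pos'].round(4),2*np.degrees(np.arctan2(o['tool_rot'][1],o['tool_rot'][0]))%360,o['opening'],todo([.581,-.0745,.013]).round(4)*20)
E
```

```text
[ 0.5773 -0.0725  0.1168] 1.4693909667416847 0.013122563877724772 [0.08  0.042 2.082]
```

View pics/w8.png

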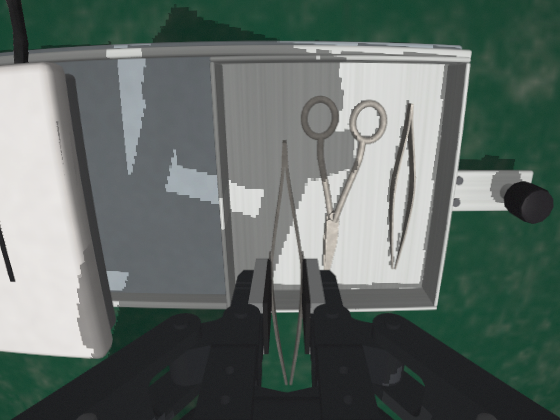

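Forceps A lies at (402,185) and the scissors at (335,180), with free floor to the left. Place B there.

>>> play_rows(
  series=[
    [0, [0.05, 0.02, 0.5], [0, 0, 0]],
    [0, [0, 0, 0.7], [0, 0, 0]],
    [0, [0, 0, 0.7], [0, 0, 0]],
    [0, [0, 0, 0.1], [0, 0, 0]],
    [0, [0, 0, 0], [0, 0, 0]],
    [0, [0, 0, 0.06], [0, 0, 0]],
    [0, [0, 0, 0], [0, 0, 0]],
    [0, [0, 0, 0], [0, 0, 0]],
  ],
)

```text
t: 36.67
tool_pos: [0.5814, -0.0737, 0.0156]
tool_rot: [3.141, 0.039, 0.002]
contact_force: [-0.8, -0.7, 0.3]
opening: 0.0132
grip_force: 39.4
```

>>> play_rows(
  series=[
    [0, [0, 0, 0.04], [0, 0, 0]],
    [0.24, [0, 0, 0], [0, 0, 0]],
    [0.24, [0, 0, 0], [0, 0, 0]],
    [0.24, [0, 0, 0], [0, 0, 0]],
    [0.24, [0, 0, -0.5], [0, 0, 0]],
    [0.24, [0, 0, -1], [0, 0, 0]],
    [0.24, [0, 0, -0.8], [0, 0, 0]],
    [0.24, [-0.3, 0.86, 0], [0, 0, 0]],
  ],
)

```text
t: 37.67
tool_pos: [0.5703, -0.1166, 0.133]
tool_rot: [3.139, 0.045, 0.014]
contact_force: [0.6, -0.8, 0.6]
opening: 0.0205
grip_force: 0.0
```

>>> play_rows(
  series=[
    [0.5, [-0.3, 0.87, 0], [0, 0, 0]],
    [0.5, [-0.31, 0.87, 0], [0, 0, 0]],
    [0.5, [-0.31, 0.87, 0], [0, 0, 0]],
    [0.5, [-0.31, 0.87, 0], [0, 0, 0]],
    [0.5, [-0.31, 0.87, 0], [0, 0, 0]],
    [0.5, [-0.31, 0.87, 0], [0, 0, 0]],
    [0.5, [0, 0, 0], [0, 0, -1]],
    [0.5, [0, 0, 0], [0, 0, -1]],
  ],
)

```text
t: 38.67
tool_pos: [0.4805, -0.3809, 0.1275]
tool_rot: [-3.104, -0.48, 0.0]
contact_force: [-0.4, 0.1, -1.0]
opening: 0.0428
grip_force: 0.0
```

>>> play_rows(
  series=[
    [0.5, [0, 0, 0], [0, 0, -1]],
    [0.5, [0, 0, 0], [0, 0, -1]],
    [0.5, [0, 0, 0], [0, 0, -1]],
    [0.5, [0, 0, 0], [0, 0, -1]],
    [0.5, [0, 0, 0], [0, 0, -1]],
    [0.5, [0, 0, 0], [0, 0, -1]],
    [0.5, [0, 0, 0], [0, 0, -1]],
    [0.5, [0, 0, 0], [0, 0, -1]],
  ],
)

```text
t: 39.67
tool_pos: [0.4809, -0.38, 0.1275]
tool_rot: [-2.376, -2.054, 0.0]
contact_force: [0.3, 0.1, 0.6]
opening: 0.0425
grip_force: 0.0
```

>>> play_rows(
  series=[
    [0.5, [0, 0, 0], [0, 0, -1]],
    [0.5, [0, 0, 0], [0, 0, -1]],
    [0.5, [0, 0, 0], [0, 0, -1]],
    [0.5, [0, 0, 0], [0, 0, 0]],
  ],
)

```text
t: 40.17
tool_pos: [0.4809, -0.3801, 0.1276]
tool_rot: [-1.905, -2.498, -0.0]
contact_force: [0.4, -0.1, 0.4]
opening: 0.0429
grip_force: 0.0
```

```bash
python3 -c "
from seg import *
o=ctrl.get_obs();print(o['tool_pos'].round(4),2*np.degrees(np.arctan2(o['tool_rot'][1],o['tool_rot'][0]))%360); seg((.481,-.38),.004,'w9.png',.1)"
```

```text
[ 0.4809 -0.3801  0.1276] 105.32366691902234
n 1167 areas [np.int32(747), np.int32(768), np.int32(1171)] mean [ 0.4811 -0.3759] yaw 105.7 ends [ 0.4687 -0.3316] [ 0.4964 -0.4303] len 0.1025
midlen [ 0.4826 -0.381 ]
y -0.425 t -0.0032 0.0032 ctr [ 0.4948 -0.4246]
y -0.413 t -0.0040 0.0040 ctr [ 0.4916 -0.413 ]
y -0.401 t -0.0039 0.0040 ctr [ 0.4884 -0.4014]
y -0.390 t -0.0038 0.0040 ctr [ 0.4852 -0.3899]
y -0.378 t -0.0037 0.0033 ctr [ 0.4816 -0.3784]
y -0.367 t -0.0036 0.0033 ctr [ 0.4784 -0.3668]
y -0.355 t -0.0035 0.0040 ctr [ 0.4756 -0.3552]
y -0.344 t -0.0034 0.0033 ctr [ 0.472  -0.3437]
y -0.332 t -0.0033 0.0033 ctr [ 0.4689 -0.3321]
```

>>> play_rows(
  series=[
    [0.3, [0.06, 0.02, 0.8], [0, 0, -0.05]],
    [0.3, [0, 0, 0.9], [0, 0, 0]],
    [0.3, [0, 0, 0.7], [0, 0, 0]],
    [0.3, [0, 0, 0.09], [0, 0, 0]],
    [0.3, [0, 0, 0], [0, 0, 0]],
    [0, [0, 0, 0], [0, 0, 0]],
    [0, [0, 0, 0], [0, 0, 0]],
    [0, [0, 0, 0], [0, 0, 0]],
  ],
)

```text
t: 41.22
tool_pos: [0.4822, -0.3781, 0.0054]
tool_rot: [1.893, 2.503, -0.001]
contact_force: [0.0, 0.8, 6.0]
opening: 0.0062
grip_force: 39.8
```

>>> play_rows(
  series=[
    [0.3, [0, 0, 0], [0, 0, 0]],
    [0.3, [0, 0, 0], [0, 0, 0]],
    [0.3, [0, 0, 0.05], [0, 0, 0]],
    [0.3, [0, 0, 0], [0, 0, 0]],
    [0.15, [0, 0, 0], [0, 0, 0]],
    [0, [0, 0, 0], [0, 0, 0]],
    [0, [0, 0, 0], [0, 0, 0]],
    [0, [0, 0, 0], [0, 0, 0]],
  ],
)

```text
t: 42.22
tool_pos: [0.4811, -0.377, 0.0008]
tool_rot: [-1.895, -2.506, -0.0]
contact_force: [0.2, 0.7, 0.3]
opening: 0.007
grip_force: 41.3
```

>>> play_rows(
  series=[
    [0, [0, 0, -0.5], [0, 0, 0]],
    [0, [0, 0, -1], [0, 0, 0]],
    [0, [0, 0, -0.9], [0, 0, 1]],
    [0, [0, 0, 0], [0, 0, 1]],
    [0, [0, 0, 0], [0, 0, 1]],
    [0, [0, 0, 0], [0, 0, 1]],
    [0, [0, 0, 0], [0, 0, 1]],
    [0, [0, 0, 0], [0, 0, 1]],
  ],
)

```text
t: 43.22
tool_pos: [0.4811, -0.3769, 0.1207]
tool_rot: [-2.753, -1.512, 0.0]
contact_force: [0.2, -0.1, 0.5]
opening: 0.0067
grip_force: 41.4
```

>>> play_rows(
  series=[
    [0, [0, 0, 0], [0, 0, 1]],
    [0, [0, 0, 0], [0, 0, 1]],
    [0, [0, 0, 0], [0, 0, 1]],
    [0, [0, 0, 0], [0, 0, 1]],
    [0, [0, 0, 0], [0, 0, 1]],
    [0, [0, 0, 0], [0, 0, 1]],
    [0, [0, 0, 0], [0, 0, 1]],
    [0, [0, 0, 0], [0, 0, 0]],
  ],
)

```text
t: 44.22
tool_pos: [0.4811, -0.3769, 0.1207]
tool_rot: [-3.141, -0.052, 0.0]
contact_force: [0.4, 0.4, -0.0]
opening: 0.0069
grip_force: 41.4
```

>>> play_rows(
  series=[
    [0, [0.39, -0.92, 0], [0, 0, 0]],
    [0, [0.39, -0.92, 0], [0, 0, 0]],
    [0, [0.39, -0.92, 0], [0, 0, 0]],
    [0, [0.39, -0.92, 0], [0, 0, 0]],
    [0, [0.39, -0.92, 0], [0, 0, 0]],
    [0, [0.39, -0.92, 0], [0, 0, 0]],
    [0, [0.39, -0.92, 0], [0, 0, 0]],
    [0, [0, 0, 0], [0, 0, 0]],
  ],
)

```text
t: 45.22
tool_pos: [0.608, -0.048, 0.1208]
tool_rot: [-3.141, -0.061, -0.0]
contact_force: [0.0, -0.7, -0.1]
opening: 0.0071
grip_force: 41.4
```

```bash
python3 - <<'E'
from h import *
o=ctrl.get_obs();im,c=snap('wrist','w10.png')
print(o['tool_pos'].round(4),2*np.degrees(np.arctan2(o['tool_rot'][1],o['tool_rot'][0]))%360,o['opening'],todo([.610,-.050,.011]).round(4)*20)
C=np.array([.5895,-.1045]);ex=np.array([1,.0245]);ey=np.array([-.0245,1])
g=[(.085,.075),(-.085,.075),(.02,.054),(.02,.032),(.02,.075)]
print(proj(c,[[*(C+a*ex+b*ey),.01] for a,b in g]).round(0).tolist())
E
```

```text
[ 0.608  -0.048   0.1208] 2.2077293418680597 0.0071034618324257595 [0.05  0.008 2.194]
[[260.0, 110.0], [262.0, 320.0], [289.0, 201.0], [319.0, 201.0], [260.0, 201.0]]
```

View pics/w10.png

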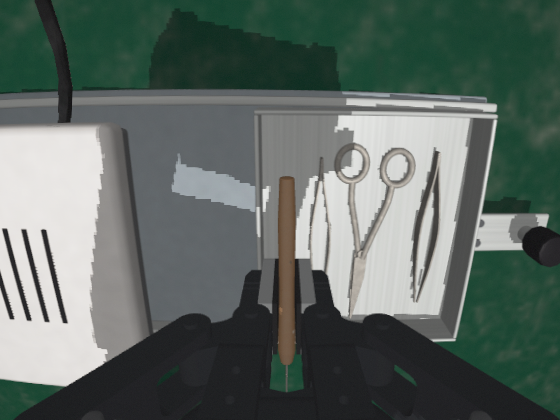

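Forceps B lies at (319,215), with free floor between it and the wall at column 260. The needle is aligned, so lower it.

>>> play_rows(
  series=[
    [0, [0.05, 0, 0.5], [0, 0, -0.1]],
    [0, [0, 0, 0.7], [0, 0, 0]],
    [0, [0, 0, 0.7], [0, 0, 0]],
    [0, [0, 0, 0.23], [0, 0, 0]],
    [0, [0, 0, 0], [0, 0, 0]],
    [0, [0, 0, 0], [0, 0, 0]],
    [0, [0, 0, 0], [0, 0, 0]],
  ],
)

```text
t: 46.15
tool_pos: [0.6111, -0.0511, 0.0161]
tool_rot: [3.14, 0.072, 0.005]
contact_force: [-0.2, -0.1, -0.3]
opening: 0.0071
grip_force: 41.4
```

>>> play_rows(
  series=[
    [0, [0, -0.03, 0.1], [0, 0, 0]],
    [0, [0, 0, 0], [0, 0, 0]],
    [0, [0, 0, 0], [0, 0, 0]],
    [0.16, [0, 0, 0], [0, 0, 0]],
    [0.16, [0, 0, 0], [0, 0, 0]],
    [0.16, [0, 0, -0.4], [0, 0, 0]],
    [0.16, [0, 0, -1], [0, 0, 0]],
    [0.16, [0, 0, -1], [0, 0, 0]],
  ],
)

```text
t: 47.15
tool_pos: [0.6092, -0.0487, 0.1311]
tool_rot: [-3.14, -0.072, 0.002]
contact_force: [0.4, 0.5, -0.3]
opening: 0.0136
grip_force: 0.0
```

>>> play_rows(
  series=[
    [0.16, [0.3, 0.9, 0], [0, 0, 0]],
    [0.8, [0, 1, 0], [0, 0, -1]],
    [0.8, [0, 0, 0], [0, 0, -1]],
    [0.8, [0, 0, 0], [0, 0, -1]],
    [0.8, [0, 0, 0], [0, 0, -1]],
    [0.8, [0, 0, 0], [0, 0, -1]],
    [0.8, [0, 0, 0], [0, 0, -1]],
  ],
)

```text
t: 48.02
tool_pos: [0.629, -0.1429, 0.1303]
tool_rot: [-2.836, -1.349, -0.001]
contact_force: [0.4, 0.1, -0.1]
opening: 0.0679
grip_force: 0.0
```

>>> play_rows(
  series=[
    [0.8, [0, 0, 0], [0, 0, -1]],
    [0.8, [0, 0, 0], [0, 0, -1]],
    [0.8, [0, 0, 0], [0, 0, -1]],
    [0.8, [0, 0, 0], [0, 0, -1]],
    [0.8, [0, 0, 0], [0, 0, -1]],
    [0.8, [0, 0, 0], [0, 0, -0.1]],
    [0.8, [0, 0, 0], [0, 0, 0]],
  ],
)

```text
t: 48.9
tool_pos: [0.6291, -0.1432, 0.1298]
tool_rot: [2.196, 2.247, 0.001]
contact_force: [-0.2, -0.5, -0.3]
opening: 0.0688
grip_force: 0.0
```

```bash
python3 - <<'E'
from h import *
o=ctrl.get_obs();im,c=snap('wrist','w11.png')
print(o['tool_pos'].round(4),2*np.degrees(np.arctan2(o['tool_rot'][1],o['tool_rot'][0]))%360,o['opening'])
im,c=snap('top','top3.png');print('tray in top',proj(c,[[.5895,-.1045,.01]]).round())
E
```

```text
[ 0.6291 -0.1432  0.1298] 91.32517539366093 0.06878051528754897
tray in top [[307. 195.]]
```

View pics/w11.png

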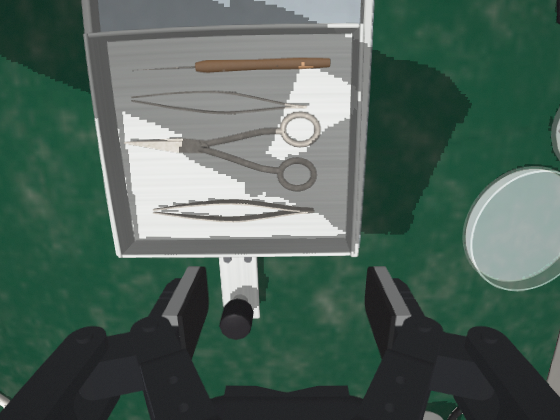

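All four lie flat side by side: needle (265,65), forceps (220,102), scissors (220,145), forceps (235,210); knob at (236,318). Now push the tray home.

>>> play_rows(
  series=[
    [0.8, [-0.85, -0.37, 0], [0, 0, 0]],
    [0.8, [-0.85, -0.37, 0], [0, 0, 0]],
    [0.8, [0, 0, 0], [0, 0, 0]],
    [0.8, [0, 0, 0], [0, 0, 0]],
  ],
)

```text
t: 49.5
tool_pos: [0.5943, -0.2291, 0.1293]
tool_rot: [-2.194, -2.248, -0.001]
contact_force: [0.8, -0.8, 0.2]
opening: 0.0679
grip_force: 0.0
```

```bash
python3 - <<'E'
from h import *
im,c=snap('wrist','w12.png');m=(im.max(2)<45).astype(np.uint8);m[330:]=0
n,l,st,ce=cv2.connectedComponentsWithStats(m)
for k in range(1,n):
    if st[k,4]>200: print(st[k],ce[k].round(),onz(c,[ce[k]],.05).round(4))
print(ctrl.get_obs()['tool_pos'].round(4),todo([.594,-.2285,.031]).round(4)*20)
print(proj(c,[[.594,-.2285,.05]]))
E
```

```text
[268 192  35  26 286] [285. 200.] [[ 0.5933 -0.2185  0.05  ]]
[182 267  26  63 984] [196. 305.] [[ 0.5312 -0.2995  0.05  ]]
[365 267  27  63 987] [376. 305.] [[ 0.6611 -0.2962  0.05  ]]
[ 0.5945 -0.2287  0.1293] [ 0.002 -0.01   1.966]
[[285.49179005 214.82860588]]
```

>>> play_rows(
  series=[
    [0.8, [0, 0, 0.7], [0, 0, 0]],
    [0.8, [0, 0, 0.8], [0, 0, 0]],
    [0.8, [0, 0, 0.42], [0, 0, 0]],
    [0.3, [0, 0, 0], [0, 0, 0]],
    [0, [0, 0, 0], [0, 0, 0]],
    [0, [0, 0, 0], [0, 0, 0]],
    [0, [0, 0, 0], [0, 0, 0]],
    [0, [0, 0, 0], [0, 0, 0]],
  ],
  force=40,
)

```text
t: 50.55
tool_pos: [0.5941, -0.2303, 0.0357]
tool_rot: [2.193, 2.249, -0.003]
contact_force: [-4.6, -1.1, 4.5]
opening: 0.0225
grip_force: 39.0
```

>>> play_rows(
  series=[
    [0, [0.2, 0, 0], [0, 0, 0]],
    [0, [0.4, 0, 0], [0, 0, 0]],
    [0, [0.45, 0, 0], [0, 0, 0]],
    [0, [0.45, 0, 0], [0, 0, 0]],
    [0, [0.45, 0, 0], [0, 0, 0]],
    [0, [0.45, 0, 0], [0, 0, 0]],
    [0, [0.45, 0, 0], [0, 0, 0]],
    [0, [0.45, 0, 0], [0, 0, 0]],
  ],
)

```text
t: 51.55
tool_pos: [0.5902, -0.0667, 0.0357]
tool_rot: [2.191, 2.246, -0.007]
contact_force: [-5.8, -7.8, 3.5]
opening: 0.0224
grip_force: 39.6
```

>>> play_rows(
  series=[
    [0, [0.4, 0, 0], [0, 0, 0]],
    [0, [0.25, 0, 0], [0, 0, 0]],
    [0, [0.15, 0, 0], [0, 0, 0]],
    [0, [0.12, 0, 0], [0, 0, 0]],
    [0, [0.12, 0, 0], [0, 0, 0]],
    [0, [0, 0, 0], [0, 0, 0]],
    [0, [0, 0, 0], [0, 0, 0]],
  ],
)

```text
t: 52.42
tool_pos: [0.5889, -0.0143, 0.0357]
tool_rot: [2.192, 2.248, -0.005]
contact_force: [-5.4, -5.5, 5.5]
opening: 0.0228
grip_force: 39.8
```

>>> play_rows(
  series=[
    [0, [0.06, 0, 0], [0, 0, 0]],
    [0, [0, 0, 0], [0, 0, 0]],
    [0, [0, 0, 0], [0, 0, 0]],
  ],
)

```text
t: 52.8
tool_pos: [0.5889, -0.013, 0.0357]
tool_rot: [2.19, 2.246, -0.009]
contact_force: [-5.9, -12.5, 3.9]
opening: 0.0226
grip_force: 39.7
```

>>> play_rows(
  series=[
    [0, [0.03, 0, 0], [0, 0, 0]],
    [0, [0, 0, 0], [0, 0, 0]],
    [0, [0, 0, 0], [0, 0, 0]],
  ],
)

```text
t: 53.18
tool_pos: [0.5888, -0.013, 0.0357]
tool_rot: [2.189, 2.245, -0.012]
contact_force: [-5.8, -15.5, 4.0]
opening: 0.0223
grip_force: 39.7
```

>>> play_rows(
  series=[
    [0.6, [0, 0, 0], [0, 0, 0]],
    [0.6, [0, 0, 0], [0, 0, 0]],
    [0.6, [-0.03, 0, -0.6], [0, 0, 0]],
    [0.6, [0, 0, -1], [0, 0, 0]],
    [0.6, [0, 0, -1], [0, 0, 0]],
    [0.6, [0, 0, -0.9], [0, 0, 0]],
    [0.3, [0, 0, 0], [0, 0, 1]],
    [0, [0, 0, 0], [0, 0, 1]],
  ],
)

```text
t: 54.18
tool_pos: [0.5896, -0.0089, 0.2103]
tool_rot: [2.487, 1.916, 0.004]
contact_force: [0.1, 0.6, 0.5]
opening: 0.0153
grip_force: 0.0
```

>>> play_rows(
  series=[
    [0, [0, 0, 0], [0, 0, 1]],
    [0, [0, 0, 0], [0, 0, 1]],
    [0, [0, 0, 0], [0, 0, 1]],
    [0, [0, 0, 0], [0, 0, 1]],
    [0, [0, 0, 0], [0, 0, 1]],
    [0, [0, 0, 0], [0, 0, 1]],
    [0, [0, 0, 0], [0, 0, 1]],
    [0, [0, 0, 0], [0, 0, 1]],
  ],
)

```text
t: 55.18
tool_pos: [0.5891, -0.0088, 0.209]
tool_rot: [-3.126, -0.307, -0.002]
contact_force: [-0.4, -0.5, -0.1]
opening: -0.0
grip_force: 0.0
```

>>> play_rows(
  series=[
    [0, [0, 0, 0], [0, 0, 1]],
    [0, [0, 0, 0], [0, 0, 0.25]],
    [0, [0.1, -0.8, 0], [0, 0, 0]],
    [0, [0.1, -0.8, 0], [0, 0, 0]],
    [0, [0.1, -0.8, 0], [0, 0, 0]],
    [0, [0.1, -0.8, 0], [0, 0, 0]],
    [0, [0.1, -0.8, 0], [0, 0, 0]],
    [0, [0.1, -0.8, 0], [0, 0, 0]],
  ],
)

```text
t: 56.18
tool_pos: [0.6129, 0.233, 0.2088]
tool_rot: [-3.141, -0.042, -0.001]
contact_force: [0.0, -0.3, 0.9]
opening: -0.0001
grip_force: 0.0
```

```bash
python3 - <<'E'
from h import *
o=ctrl.get_obs();print(o['tool_pos'].round(4),2*np.degrees(np.arctan2(o['tool_rot'][1],o['tool_rot'][0]))%360,todo([.617,.23,.147]).round(4)*20)
im,c=snap('top','top4.png')
m=(im.max(2)<40).astype(np.uint8);m[:,:262]=0;m[:,295:]=0;m[:180]=0;m[210:]=0
y,x=np.nonzero(m);print(len(x),x.mean(),y.mean(),onz(c,[[x.mean(),y.mean()]],.055))
a=cv2.imread('pics/top0.png');m=(a.max(2)<40).astype(np.uint8);m[:,:262]=0;m[:,295:]=0;m[:180]=0;m[210:]=0
y,x=np.nonzero(m);print(len(x),x.mean(),y.mean())
s,c=snap('side','s4.png')
cv2.imwrite('pics/s4c.png',cv2.resize(s[205:285,165:275],None,fx=7,fy=7,interpolation=cv2.INTER_CUBIC))
E
```

```text
[0.6129 0.233  0.2088] 1.5273062446363497 [0.078 0.062 1.236]
0 nan nan [[nan nan nan]]
0 nan nan<stdin>:5: RuntimeWarning: Mean of empty slice.
  ret = ret.dtype.type(ret / rcount)
<stdin>:7: RuntimeWarning: Mean of empty slice.
```

>>> play_rows(
  series=[
    [0, [0.08, 0.06, 0.8], [0, 0, 0]],
    [0, [0, 0, 0.42], [0, 0, 0]],
    [0, [0, 0, 0], [0, 0, 0]],
    [0, [0, 0, 0], [0, 0, 0]],
  ],
)

```text
t: 56.78
tool_pos: [0.6175, 0.2282, 0.1486]
tool_rot: [-3.141, -0.039, -0.003]
contact_force: [-0.3, -0.1, -0.5]
opening: 0.0001
grip_force: 0.0
```

>>> play_rows(
  series=[
    [0, [0, 0, 0.2], [0, 0, 0]],
    [0, [0, 0, 0], [0, 0, 0]],
  ],
)

```text
t: 57.02
tool_pos: [0.6177, 0.2284, 0.1381]
tool_rot: [-3.141, -0.039, -0.003]
contact_force: [0.7, -1.1, 0.6]
opening: 0.0002
grip_force: 0.3
```

>>> play_rows(
  series=[
    [0, [0, 0, 0.03], [0, 0, 0]],
    [0, [-0.13, 0, 0], [0, 0, 0]],
    [0, [-0.13, 0, 0], [0, 0, 0]],
    [0, [-0.13, 0, 0], [0, 0, 0]],
    [0, [-0.13, 0, 0], [0, 0, 0]],
    [0, [0, 0, 0], [0, 0, 0]],
  ],
)

```text
t: 57.78
tool_pos: [0.5926, 0.2279, 0.1397]
tool_rot: [-3.141, -0.039, -0.008]
contact_force: [-2.0, -0.8, 11.1]
opening: -0.0005
grip_force: 5.4
```

```bash
python3 lampz.py
```

```text
shift px 0 -7 score 0.853
px per 10mm [-0.12 -2.74]
```

>>> play_rows(
  series=[
    [0, [-0.03, 0, -0.25], [0, 0, 0]],
    [0, [0.55, 0, 0], [0, 0, 0]],
    [0, [0, 0, 0], [0, 0, 0]],
    [0, [0, 0, 0.25], [0, 0, 0]],
    [0, [-0.13, 0, 0], [0, 0, 0]],
    [0, [-0.13, 0, 0], [0, 0, 0]],
    [0, [-0.13, 0, 0], [0, 0, 0]],
    [0, [-0.13, 0, 0], [0, 0, 0]],
  ],
)

```text
t: 58.82
tool_pos: [0.5931, 0.2281, 0.1397]
tool_rot: [-3.14, -0.039, -0.012]
contact_force: [2.2, -1.2, 11.3]
opening: -0.0001
grip_force: 5.5
```

>>> play_rows(
  series=[
    [0, [-0.03, 0, -0.25], [0, 0, 0]],
    [0, [0.55, 0, -0.5], [0, 0, 0]],
    [0, [-0.9, 0, -1], [0, 0, 0]],
    [0, [-0.9, 0, 0], [0, 0, 0]],
    [0, [-0.9, 0, 0], [0, 0, 0]],
    [0, [-0.9, 0, 0], [0, 0, 0]],
    [0, [0, 0, 0], [0, 1, 0]],
    [0, [0, 0, 0], [0, 1, 0]],
  ],
)

```text
t: 59.82
tool_pos: [0.4392, 0.2238, 0.2189]
tool_rot: [-3.107, -0.039, -0.441]
contact_force: [0.3, 0.2, -0.7]
opening: -0.0001
grip_force: 0.0
```

>>> play_rows(
  series=[
    [0, [0, 0, 0], [0, 1, 0]],
    [0, [0, 0, 0], [0, 1, 0]],
    [0, [0, 0, 0], [0, 1, 0]],
    [0, [0, 0, 0], [0, 1, 0]],
  ],
)

```text
t: 60.32
tool_pos: [0.4393, 0.2238, 0.2186]
tool_rot: [-2.859, -0.036, -1.278]
contact_force: [-0.8, 0.6, 0.2]
opening: 0.0002
grip_force: 0.0
```

```bash
python3 lampz.py; python3 - <<'E'
from h import *
im,c=snap('wrist','w13.png');o=ctrl.get_obs();print(o['tool_pos'].round(3),o['q'].round(2),c[2].round(2).tolist())
print(proj(c,[[.505,y,z] for y in(.196,.262) for z in (.13,.02)]).round(0).tolist())
E
```

```text
shift px -12 4 score 0.436
px per 10mm [-0.12 -2.74]
[0.437 0.223 0.214] [ 0.52 -0.75  2.41 -0.52  0.79  2.3 ] [[0.03, -0.87, 0.49, 0.39], [-1.0, -0.03, 0.01, 0.22], [0.0, -0.49, -0.87, 0.37], [0.0, 0.0, 0.0, 1.0]]
[[325.0, 224.0], [315.0, 272.0], [236.0, 221.0], [249.0, 270.0]]
```

>>> play_rows(
  series=[
    [0, [0, 0, 0], [0, -1, 0]],
    [0, [0, 0, 0], [0, -1, 0]],
    [0, [0, 0, 0], [0, -1, 0]],
    [0, [0, 0, 0], [0, -1, 0]],
    [0, [0, 0, 0], [0, -1, 0]],
    [0, [0, 0, 0], [0, -1, 0]],
    [0, [-0.1, -1, 0], [0, 0, -1]],
    [0, [0, -1, 0], [0, 0, -1]],
  ],
)

```text
t: 61.42
tool_pos: [0.4267, 0.3243, 0.22]
tool_rot: [-3.103, -0.481, 0.004]
contact_force: [0.1, -0.6, -0.4]
opening: -0.0
grip_force: 0.0
```

>>> play_rows(
  series=[
    [0, [0, 0, 0], [0, 0, -1]],
    [0, [0, 0, 0], [0, 0, -1]],
    [0, [0, 0, 0], [0, 0, -1]],
    [0, [0, 0, 0], [0, 0, -1]],
    [0, [0, 0, 0], [0, 0, -1]],
    [0, [0, 0, 0], [0, 0, -1]],
    [0, [0, 0, 0], [0, 0, -1]],
    [0, [0, 0, 0], [0, 0, -1]],
  ],
)

```text
t: 62.42
tool_pos: [0.426, 0.3235, 0.2199]
tool_rot: [-2.373, -2.054, 0.002]
contact_force: [0.6, -0.1, 0.2]
opening: -0.0
grip_force: 0.0
```

>>> play_rows(
  series=[
    [0, [0, 0, 0.3], [0, 0, -1]],
    [0, [0, 0, 0.3], [0, 0, -1]],
    [0, [0, 0, 0], [0, 0, -1]],
    [0, [0, 0, 0], [0, 0, -1]],
    [0, [0, 0, 0], [0, 0, -1]],
    [0, [0, 0, 0], [0, 0, -1]],
  ],
)

```text
t: 63.18
tool_pos: [0.426, 0.3235, 0.19]
tool_rot: [-1.333, -2.841, -0.0]
contact_force: [-0.8, 1.0, 0.9]
opening: -0.0003
grip_force: 0.0
```

>>> play_rows(
  series=[
    [0, [0, 0, 0], [0, -1, 0]],
    [0, [0, 0, 0], [0, -1, 0]],
    [0, [0, 0, 0], [0, -1, 0]],
    [0, [0, 0, 0], [0, -1, 0]],
    [0, [0, 0, 0], [0, -0.4, 0]],
    [0, [0, 0, 0], [0, 0, 0]],
  ],
)

```text
t: 63.92
tool_pos: [0.4252, 0.3237, 0.1886]
tool_rot: [1.094, 2.322, -0.351]
contact_force: [-1.0, 0.2, -0.8]
opening: 0.0001
grip_force: 0.0
```

```bash
python3 lampz.py; cat > pv.py <<'E'
from h import *
import sys
im,c=snap('wrist','w%s.png'%sys.argv[1]);o=ctrl.get_obs();print(o['tool_pos'].round(3),o['q'].round(2),c[2].round(2).tolist())
u=proj(c,[[.505,y,z] for y in(.191,.257) for z in (.13,.02)]);print(u.round(0).tolist())
x0,y0=np.clip(u.min(0)-25,0,None).astype(int);x1,y1=(u.max(0)+25).astype(int);print(x0,y0,x1,y1)
q=im[y0:y1,x0:x1];s=min(800/q.shape[1],600/q.shape[0])*.99;print('scale',s)
cv2.imwrite('pics/pv%s.png'%sys.argv[1],cv2.resize(q,None,fx=s,fy=s,interpolation=cv2.INTER_CUBIC))
E
python3 pv.py 14
```

```text
shift px -8 -9 score 0.538
px per 10mm [-0.12 -2.74]
[0.426 0.323 0.19 ] [ 0.81 -0.04  1.87 -0.61  1.43  0.24] [[0.77, 0.38, 0.51, 0.33], [0.64, -0.46, -0.62, 0.44], [-0.0, 0.81, -0.59, 0.26], [0.0, 0.0, 0.0, 1.0]]
[[260.0, 289.0], [265.0, 192.0], [311.0, 263.0], [306.0, 159.0]]
235 133 335 314
scale 3.281767955801105
```

```bash
python3 -c "
import cv2
im=cv2.imread('pics/w14.png')[90:330,190:400]
cv2.imwrite('pics/pvr.png',cv2.resize(cv2.rotate(im,cv2.ROTATE_180),None,fx=2.5,fy=2.5,interpolation=cv2.INTER_CUBIC))"
```

```text
(no output)
```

View pics/pvr.png

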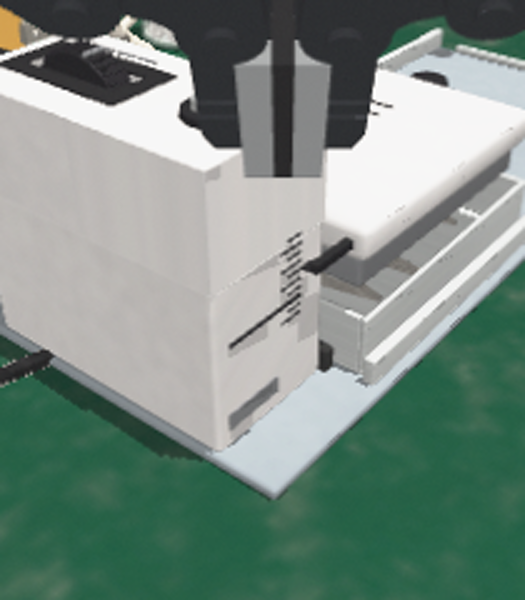

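The column front shows a ladder of short lines (290,233–323), the long line from (230,347) to (300,300), and the lamp's black pointer tip at (305,270), so it sits above the long line. I'll measure it with a profile.

```bash
cat > ptr.py <<'E'
from h import *
import sys
im,c=snap('wrist','ptr%s.png'%sys.argv[1])
R_=cv2.resize(cv2.rotate(cv2.cvtColor(im,6)[90:330,190:400],cv2.ROTATE_180),None,fx=2.5,fy=2.5,interpolation=cv2.INTER_CUBIC).astype(int)
sl=-.67
for nm,xs in(('scale',range(284,298)),('long',range(240,270)),('ptr',range(308,316))):
    v=[]
    for y0 in range(220,345,1): v.append(np.mean([R_[int(round(y0+sl*(x-300))),x] for x in xs]))
    print(nm,' '.join('%d'%a for a in v))
f=lambda u,w:[190+209-u/2.5,90+239-w/2.5]
# height of the points if they lie in the column's front face plane, through two known face points
n=np.array([1,.0245,0]);
for z in (0,.01,.02,.03,.036): pass
def face(u,w,x=.506):
    o,d=ray(c,[f(u,w)]);p0=np.array([x,.19,0]);return (o+d[0]*((p0-o)@n)/(d[0]@n)).round(4)
for a in((300,233),(300,300),(230,347),(300,323),(305,270),(308,269)): print(a,face(*a))
E
python3 ptr.py a
```

```text
scale 200 200 200 200 200 200 200 200 200 202 203 199 186 166 145 134 140 160 182 194 192 175 145 111 88 88 109 140 164 170 160 139 119 113 126 154 181 197 198 182 151 117 95 94 115 142 162 167 156 134 115 110 123 144 161 168 164 147 121 100 96 114 146 174 184 174 151 128 117 124 144 159 159 142 113 82 59 53 70 105 144 169 169 149 126 118 128 149 168 172 159 134 108 95 102 125 152 171 179 180 180 183 189 194 198 198 198 197 197 197 197 197 196 196 196 196 196 195 195 195 195 194 194 195 195
long 201 201 201 201 200 201 201 201 201 201 201 201 201 201 201 200 201 203 207 208 203 193 182 175 175 178 182 186 190 193 195 196 196 196 196 196 196 196 196 196 196 196 196 196 196 196 196 196 196 196 196 196 196 196 196 196 196 196 197 197 196 196 196 197 197 197 197 197 197 197 197 197 198 199 196 185 162 130 93 67 58 70 97 125 150 164 170 171 170 169 169 169 169 171 174 179 185 190 194 195 196 196 196 196 196 196 196 196 196 196 196 196 196 196 196 196 196 196 196 197 197 197 197 197 197
ptr 200 199 199 199 200 200 200 200 200 200 200 200 200 200 200 200 199 198 199 200 201 199 198 196 196 196 196 196 196 195 195 195 195 195 195 196 196 196 196 196 196 196 196 196 197 200 198 188 164 130 97 70 56 49 48 46 44 44 49 59 73 93 117 142 161 175 184 190 195 197 196 196 196 196 196 196 196 197 197 196 197 198 197 192 183 176 171 171 171 171 171 170 170 170 170 170 170 170 170 170 170 170 169 169 169 169 169 169 169 169 170 170 171 171 170 170 170 170 170 170 170 169 168 169 173
(300, 233) [0.5053 0.2166 0.087 ]
(300, 300) [0.5054 0.2159 0.0566]
(230, 347) [0.5044 0.2571 0.0593]
(300, 323) [0.5054 0.2157 0.0454]
(305, 270) [0.5054 0.2131 0.069 ]
(308, 269) [0.5055 0.2112 0.0684]
```

Pointer reads about 17 mm, and the ladder minima at 93/85/77 confirm the long line as 8 mm. I need about −9.3 mm, or 32 mm of rim travel.

>>> play_rows(
  series=[
    [0, [0, 0, 0], [0, 1, 0]],
    [0, [0, 0, 0], [0, 1, 0]],
    [0, [0, 0, 0], [0, 1, 0]],
    [0, [0, 0, 0], [0, 1, 0]],
    [0, [0, 0, 0], [0, 0.4, 0]],
    [0, [0, 0, -0.3], [0, 0, 1]],
    [0, [0, 0, -0.3], [0, 0, 1]],
    [0, [0, 0, 0], [0, 0, 1]],
  ],
)

```text
t: 65.08
tool_pos: [0.4273, 0.3231, 0.2225]
tool_rot: [1.91, 2.493, 0.007]
contact_force: [-0.2, -0.0, -1.0]
opening: -0.0002
grip_force: 0.0
```

>>> play_rows(
  series=[
    [0, [0, 0, 0], [0, 0, 1]],
    [0, [0, 0, 0], [0, 0, 1]],
    [0, [0, 0, 0], [0, 0, 1]],
    [0, [0, 0, 0], [0, 0, 1]],
    [0, [0, 0, 0], [0, 0, 1]],
    [0, [0, 0, 0], [0, 0, 1]],
    [0, [0, 0, 0], [0, 0, 1]],
    [0, [0, 0, 0], [0, 0, 1]],
  ],
)

```text
t: 66.08
tool_pos: [0.4264, 0.3228, 0.2206]
tool_rot: [-2.941, -1.103, -0.001]
contact_force: [-0.5, -0.9, 0.7]
opening: 0.0001
grip_force: 0.0
```

>>> play_rows(
  series=[
    [0, [0, 0, 0], [0, 0, 1]],
    [0, [0, 0, 0], [0, 0, 1]],
    [0, [0, 0, 0], [0, 0, 1]],
    [0, [0, 0, 0], [0, 0, 1]],
    [0, [0, 0, 0], [0, 0, 1]],
    [0, [0, 0, 0], [0, 0, 0]],
  ],
)

```text
t: 66.82
tool_pos: [0.4263, 0.3228, 0.2205]
tool_rot: [-3.14, -0.04, -0.001]
contact_force: [-0.2, -0.8, 0.6]
opening: 0.0003
grip_force: 0.0
```

```bash
python3 -c "
from h import *
o=ctrl.get_obs();print(o['tool_pos'].round(4),2*np.degrees(np.arctan2(o['tool_rot'][1],o['tool_rot'][0]))%360,todo([.612,.2285,.16]).round(4)*20)"
```

```text
[0.4263 0.3228 0.2205] 1.4659652417091706 [3.664 1.982 1.21 ]
```

>>> play_rows(
  series=[
    [0, [0.92, 0.5, 0], [0, 0, 0]],
    [0, [0.92, 0.5, 0], [0, 0, 0]],
    [0, [0.92, 0.5, 0], [0, 0, 0]],
    [0, [0.85, 0.48, 0], [0, 0, 0]],
    [0, [0, 0, 0.7], [0, 0, 0]],
    [0, [0, 0, 0.6], [0, 0, 0]],
    [0, [0, 0, 0], [0, 0, 0]],
    [0, [0, 0, 0], [0, 0, 0]],
  ],
)

```text
t: 67.82
tool_pos: [0.6094, 0.2287, 0.1563]
tool_rot: [-3.141, -0.04, -0.003]
contact_force: [-0.5, -0.0, 0.4]
opening: -0.0001
grip_force: 0.0
```

>>> play_rows(
  series=[
    [0, [0, 0, 0.3], [0, 0, 0]],
    [0, [0, 0, 0.09], [0, 0, 0]],
    [0, [0, 0, 0], [0, 0, 0]],
  ],
)

```text
t: 68.2
tool_pos: [0.6115, 0.2291, 0.1394]
tool_rot: [-3.14, -0.04, -0.012]
contact_force: [1.2, -0.8, 9.4]
opening: 0.0001
grip_force: 4.5
```

>>> play_rows(
  series=[
    [0, [-0.12, 0, 0], [0, 0, 0]],
    [0, [-0.12, 0, 0], [0, 0, 0]],
    [0, [-0.1, 0, 0], [0, 0, 0]],
    [0, [0, 0, 0], [0, 0, 0]],
  ],
)

```text
t: 68.7
tool_pos: [0.5941, 0.2288, 0.1397]
tool_rot: [-3.14, -0.04, -0.012]
contact_force: [-0.5, -0.8, 10.6]
opening: -0.0004
grip_force: 5.4
```

>>> play_rows(
  series=[
    [0, [0, 0, -0.25], [0, 0, 0]],
    [0, [0.34, 0, 0], [0, 0, 0]],
    [0, [0, 0, 0], [0, 0, 0]],
    [0, [0, 0, 0.25], [0, 0, 0]],
    [0, [0, 0, 0], [0, 0, 0]],
  ],
)

```text
t: 69.32
tool_pos: [0.6118, 0.2291, 0.1393]
tool_rot: [-3.14, -0.039, -0.015]
contact_force: [3.5, -1.0, 11.0]
opening: -0.0
grip_force: 5.7
```

>>> play_rows(
  series=[
    [0, [-0.12, 0, 0], [0, 0, 0]],
    [0, [-0.12, 0, 0], [0, 0, 0]],
    [0, [-0.08, 0, 0], [0, 0, 0]],
    [0, [0, 0, 0], [0, 0, 0]],
  ],
)

```text
t: 69.82
tool_pos: [0.5949, 0.2287, 0.1397]
tool_rot: [-3.14, -0.039, -0.012]
contact_force: [0.2, -1.4, 14.5]
opening: 0.0005
grip_force: 7.1
```

>>> play_rows(
  series=[
    [0, [0, 0, -0.8], [0, 0, 0]],
    [0, [0, 0, -0.83], [0, 0, 0]],
    [0, [-0.86, -0.49, 0], [0, 0, 0]],
    [0, [-0.86, -0.49, 0], [0, 0, 0]],
    [0, [-0.86, -0.49, 0], [0, 0, 0]],
    [0, [-0.86, -0.49, 0], [0, 0, 0]],
    [0, [0, 0, 0], [0, 0, -1]],
    [0, [0, 0, 0], [0, 0, -1]],
  ],
)

```text
t: 70.82
tool_pos: [0.4166, 0.3221, 0.2154]
tool_rot: [3.103, 0.486, -0.003]
contact_force: [-0.1, -0.2, -0.3]
opening: -0.0
grip_force: 0.0
```

>>> play_rows(
  series=[
    [0, [0, 0, 0], [0, 0, -1]],
    [0, [0, 0, 0], [0, 0, -1]],
    [0, [0, 0, 0], [0, 0, -1]],
    [0, [0, 0, 0], [0, 0, -1]],
    [0, [0, 0, 0], [0, 0, -1]],
    [0, [0, 0, 0], [0, 0, -1]],
    [0, [0, 0, 0], [0, 0, -1]],
    [0, [0, 0, 0], [0, 0, -1]],
  ],
)

```text
t: 71.82
tool_pos: [0.4173, 0.3216, 0.2152]
tool_rot: [-2.376, -2.054, 0.003]
contact_force: [0.4, 0.1, 0.1]
opening: 0.0001
grip_force: 0.0
```

>>> play_rows(
  series=[
    [0, [0, 0, 0.3], [0, 0, -1]],
    [0, [0, 0, 0.3], [0, 0, -1]],
    [0, [0, 0, 0], [0, 0, -1]],
    [0, [0, 0, 0], [0, 0, -1]],
    [0, [0, 0, 0], [0, 0, -1]],
    [0, [0, 0, 0], [0, 0, -1]],
  ],
)

```text
t: 72.58
tool_pos: [0.4172, 0.3216, 0.1853]
tool_rot: [-1.335, -2.843, 0.003]
contact_force: [-0.3, 0.2, 0.2]
opening: 0.0003
grip_force: 0.0
```

>>> play_rows(
  series=[
    [0, [0, 0, 0], [0, -1, 0]],
    [0, [0, 0, 0], [0, -1, 0]],
    [0, [0, 0, 0], [0, -1, 0]],
    [0, [0, 0, 0], [0, -1, 0]],
    [0, [0, 0, 0], [0, -0.4, 0]],
    [0, [0, 0, 0], [0, 0, 0]],
    [0, [0, 0, 0], [0, 0, 0]],
  ],
)

```text
t: 73.45
tool_pos: [0.4181, 0.3217, 0.1864]
tool_rot: [1.096, 2.319, -0.348]
contact_force: [0.2, 0.7, -0.6]
opening: -0.0
grip_force: 0.0
```

```bash
python3 -c "
from h import *
o=ctrl.get_obs();print(o['tool_pos'].round(4),o['tool_rot'].round(3))"; python3 ptr.py b|head -3; python3 -c "
import cv2
im=cv2.imread('pics/ptrb.png')[130:260,240:340]
cv2.imwrite('pics/ptrbr.png',cv2.resize(cv2.rotate(im,cv2.ROTATE_180),None,fx=4.5,fy=4.5,interpolation=cv2.INTER_CUBIC))"
```

```text
[0.4181 0.3217 0.1864] [ 1.096  2.319 -0.348]
scale 194 194 196 197 197 197 197 197 196 194 193 194 195 196 197 197 197 197 197 197 198 198 198 198 198 198 197 195 195 196 197 198 198 198 198 198 198 198 199 200 198 189 170 141 106 78 62 60 63 69 76 83 93 104 118 130 142 151 161 171 179 183 183 184 185 187 187 187 186 184 183 183 184 183 182 181 180 181 180 179 177 174 172 171 171 171 171 171 171 171 171 171 171 171 171 171 171 171 171 171 171 171 171 171 171 172 172 171 172 172 171 171 171 172 172 172 172 171 170 171 175 182 190 195 196
long 158 167 177 184 189 189 189 188 190 194 197 199 199 197 192 184 177 174 176 182 188 191 192 192 191 190 190 190 190 192 194 195 193 187 179 175 177 183 189 192 193 192 190 190 191 192 194 194 189 173 145 110 75 56 58 84 124 159 180 187 188 188 189 189 190 190 187 181 174 169 169 176 185 193 197 199 199 199 199 199 199 199 199 199 199 199 199 199 199 199 199 199 199 199 199 199 199 199 199 199 199 199 198 199 198 198 198 198 198 198 198 197 197 197 197 198 198 197 193 186 173 158 144 134 129
ptr 246 246 246 245 245 245 245 245 245 244 243 242 241 239 236 233 228 223 216 209 203 197 192 187 183 180 178 177 177 176 176 175 175 174 173 172 171 169 167 163 158 150 136 115 91 71 59 55 54 54 55 54 52 49 45 42 39 37 36 38 46 62 78 92 102 108 114 116 119 124 132 139 142 143 145 152 159 164 167 168 167 165 164 163 162 161 159 156 155 155 156 156 156 156 156 156 156 156 156 155 154 154 154 154 154 154 155 155 155 154 154 155 155 155 155 155 154 149 140 129 121 113 105 96 87
```

View pics/ptrbr.png

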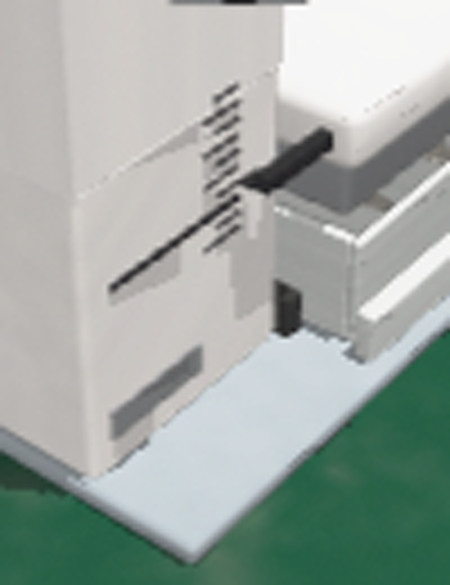

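```bash
cat > fit.py <<'E'
import cv2,numpy as np
def go(fn):
    im=cv2.rotate(cv2.cvtColor(cv2.imread(fn),6)[90:330,190:400],cv2.ROTATE_180);r=cv2.resize(im,None,fx=4,fy=4,interpolation=cv2.INTER_CUBIC).astype(float)
    return r
def track(r,p0,p1,h=14,th=110):
    out=[]
    for x in np.arange(p0[0],p1[0],2):
        y=p0[1]+(p1[1]-p0[1])*(x-p0[0])/(p1[0]-p0[0]); a=int(round(y-h)); col=r[a:a+2*h+1,int(x)]
        w=np.clip(150-col,0,None)
        if w.sum()>100: out.append((x,a+(w*np.arange(len(w))).sum()/w.sum(),(col<th).sum()))
    return np.array(out)
# pvr coords*1.6 ; ptrbr coords: orig rot = (u/4.5 + (400-340), v/4.5 + (330-260)) *4
A=go('pics/w14.png');B=go('pics/ptrb.png')
cb=lambda u,v:((u/4.5+60)*4,(v/4.5+70)*4)
ca=lambda u,v:(u*1.6,v*1.6)
for nm,r,L,P in(('A',A,(ca(232,346),ca(275,317)),(ca(308,269),ca(345,247))),('B',B,(cb(115,287),cb(195,233)),(cb(252,184),cb(315,145)))):
    l=track(r,*L,h=12);p=track(r,*P,h=24)
    k=np.polyfit(l[:,0],l[:,1],1)
    print(nm,'slope',k.round(3),'resid',(l[:,1]-np.polyval(k,l[:,0])).std().round(2))
    print(' ptr x, y-line, thick',[(int(a),round(b-np.polyval(k,a),1),int(t)) for a,b,t in p[::4]])
print('4mm =',8.7*1.6,'px')
E
python3 fit.py
```

```text
A slope [-7.51000e-01  8.31517e+02] resid 0.28
 ptr x, y-line, thick [(492, np.float64(-34.8), 16), (500, np.float64(-28.8), 21), (508, np.float64(-23.6), 26), (516, np.float64(-24.0), 35), (524, np.float64(-22.0), 38), (532, np.float64(-20.6), 39), (540, np.float64(-19.3), 38), (548, np.float64(-19.4), 37)]
B slope [-7.28000e-01  7.83177e+02] resid 0.33
 ptr x, y-line, thick [(464, np.float64(-5.1), 15), (472, np.float64(0.8), 21), (480, np.float64(5.0), 26), (488, np.float64(3.3), 30), (496, np.float64(5.6), 37), (504, np.float64(7.6), 36), (512, np.float64(7.6), 37)]
4mm = 13.92 px
```

>>> play_rows(
  series=[
    [0, [0, 0, 0], [0, 1, 0]],
    [0, [0, 0, 0], [0, 1, 0]],
    [0, [0, 0, 0], [0, 1, 0]],
    [0, [0, 0, 0], [0, 1, 0]],
    [0, [0, 0, 0], [0, 0.4, 0]],
    [0, [0, 0, -0.3], [0, 0, 1]],
    [0, [0, 0, -0.3], [0, 0, 1]],
    [0, [0, 0, 0], [0, 0, 1]],
  ],
)

```text
t: 74.5
tool_pos: [0.4197, 0.3218, 0.2192]
tool_rot: [1.91, 2.492, 0.006]
contact_force: [1.2, 0.3, -0.2]
opening: 0.0001
grip_force: 0.0
```

>>> play_rows(
  series=[
    [0, [0, 0, 0], [0, 0, 1]],
    [0, [0, 0, 0], [0, 0, 1]],
    [0, [0, 0, 0], [0, 0, 1]],
    [0, [0, 0, 0], [0, 0, 1]],
    [0, [0, 0, 0], [0, 0, 1]],
    [0, [0, 0, 0], [0, 0, 1]],
    [0, [0, 0, 0], [0, 0, 1]],
    [0, [0, 0, 0], [0, 0, 1]],
  ],
)

```text
t: 75.5
tool_pos: [0.4188, 0.3215, 0.2173]
tool_rot: [-2.941, -1.102, -0.002]
contact_force: [0.5, -0.3, 0.5]
opening: 0.0001
grip_force: 0.0
```

>>> play_rows(
  series=[
    [0, [0, 0, 0], [0, 0, 1]],
    [0, [0, 0, 0], [0, 0, 1]],
    [0, [0, 0, 0], [0, 0, 1]],
    [0, [0, 0, 0], [0, 0, 1]],
    [0, [0, 0, 0], [0, 0, 1]],
    [0, [0.93, 0.49, 0], [0, 0, 0]],
    [0, [0.93, 0.49, 0], [0, 0, 0]],
    [0, [0.93, 0.49, 0], [0, 0, 0]],
  ],
)

```text
t: 76.5
tool_pos: [0.5614, 0.2505, 0.2176]
tool_rot: [-3.141, -0.038, -0.002]
contact_force: [0.6, 0.9, -0.0]
opening: -0.0001
grip_force: 0.0
```

>>> play_rows(
  series=[
    [0, [0.93, 0.48, 0], [0, 0, 0]],
    [0, [0, 0, 0.7], [0, 0, 0]],
    [0, [0, 0, 0.55], [0, 0, 0]],
    [0, [0, 0, 0], [0, 0, 0]],
    [0, [0, 0, 0], [0, 0, 0]],
    [0, [0, 0, 0], [0, 0, 0]],
  ],
)

```text
t: 77.25
tool_pos: [0.6078, 0.2294, 0.1567]
tool_rot: [-3.14, -0.039, -0.006]
contact_force: [-0.4, 0.4, 0.3]
opening: 0.0001
grip_force: 0.0
```

>>> play_rows(
  series=[
    [0, [0, 0, 0.3], [0, 0, 0]],
    [0, [0, 0, 0], [0, 0, 0]],
    [0, [0, 0, 0.07], [0, 0, 0]],
    [0, [0, 0, 0], [0, 0, 0]],
    [0, [0, 0, 0], [0, 0, 0]],
  ],
)

```text
t: 77.88
tool_pos: [0.6091, 0.2296, 0.1397]
tool_rot: [-3.14, -0.039, -0.011]
contact_force: [0.8, -1.5, 11.9]
opening: -0.0003
grip_force: 5.8
```

>>> play_rows(
  series=[
    [0, [-0.06, 0, 0], [0, 0, 0]],
    [0, [-0.055, 0, 0], [0, 0, 0]],
    [0, [0, 0, 0], [0, 0, 0]],
    [0, [0, 0, 0], [0, 0, 0]],
  ],
)

```text
t: 78.38
tool_pos: [0.6034, 0.2294, 0.1398]
tool_rot: [-3.14, -0.039, -0.011]
contact_force: [0.1, -1.0, 12.3]
opening: 0.0002
grip_force: 6.0
```

>>> play_rows(
  series=[
    [0, [0, 0, -0.8], [0, 0, 0]],
    [0, [0, 0, -0.83], [0, 0, 0]],
    [0, [-0.88, -0.48, 0], [0, 0, 0]],
    [0, [-0.88, -0.48, 0], [0, 0, 0]],
    [0, [-0.88, -0.48, 0], [0, 0, 0]],
    [0, [-0.88, -0.48, 0], [0, 0, 0]],
    [0, [0, 0, 0], [0, 0, -1]],
    [0, [0, 0, 0], [0, 0, -1]],
  ],
)

```text
t: 79.38
tool_pos: [0.4214, 0.3209, 0.2165]
tool_rot: [3.103, 0.485, -0.001]
contact_force: [-0.5, -0.1, 0.4]
opening: -0.0002
grip_force: 0.0
```

>>> play_rows(
  series=[
    [0, [0, 0, 0], [0, 0, -1]],
    [0, [0, 0, 0], [0, 0, -1]],
    [0, [0, 0, 0], [0, 0, -1]],
    [0, [0, 0, 0], [0, 0, -1]],
    [0, [0, 0, 0], [0, 0, -1]],
    [0, [0, 0, 0], [0, 0, -1]],
    [0, [0, 0, 0], [0, 0, -1]],
    [0, [0, 0, 0], [0, 0, -1]],
  ],
)

```text
t: 80.38
tool_pos: [0.4221, 0.3204, 0.2163]
tool_rot: [-2.376, -2.055, 0.002]
contact_force: [0.5, -0.2, 0.4]
opening: -0.0004
grip_force: 0.0
```

>>> play_rows(
  series=[
    [0, [0, 0, 0.3], [0, 0, -1]],
    [0, [0, 0, 0.3], [0, 0, -1]],
    [0, [0, 0, 0], [0, 0, -1]],
    [0, [0, 0, 0], [0, 0, -1]],
    [0, [0, 0, 0], [0, 0, -1]],
    [0, [0, 0, 0], [0, 0, -1]],
  ],
)

```text
t: 81.12
tool_pos: [0.4221, 0.3204, 0.1863]
tool_rot: [-1.335, -2.843, 0.002]
contact_force: [-0.9, -0.5, -0.2]
opening: 0.0004
grip_force: 0.0
```

>>> play_rows(
  series=[
    [0, [0, 0, 0], [0, -1, 0]],
    [0, [0, 0, 0], [0, -1, 0]],
    [0, [0, 0, 0], [0, -1, 0]],
    [0, [0, 0, 0], [0, -1, 0]],
    [0, [0, 0, 0], [0, -0.4, 0]],
    [0, [0, 0, 0], [0, 0, 0]],
    [0, [0, 0, 0], [0, 0, 0]],
  ],
)

```text
t: 82.0
tool_pos: [0.4226, 0.3204, 0.1871]
tool_rot: [1.096, 2.319, -0.347]
contact_force: [-0.1, -0.5, 0.1]
opening: -0.0
grip_force: 0.0
```

```bash
python3 - <<'E'
from h import *
im,c=snap('wrist','ptrc.png');o=ctrl.get_obs();print(o['tool_pos'].round(4),o['tool_rot'].round(3))
def show(fn):
    r=cv2.resize(cv2.rotate(cv2.cvtColor(cv2.imread(fn),6)[90:330,190:400],cv2.ROTATE_180),None,fx=4,fy=4,interpolation=cv2.INTER_CUBIC).astype(float)
    # long line: darkest pixel per column below the ladder, robust line fit
    res=[]
    g=r[400:580,:]
    P=[]
    for x in range(345,430,3):
        col=r[420:570,x]; 
        P.append((x,420+col.argmin(),col.min()))
    P=np.array(P);P=P[P[:,2]<110]
    k=np.polyfit(P[:,0],P[:,1],1)
    for _ in range(4):
        e=P[:,1]-np.polyval(k,P[:,0]);P=P[abs(e)<max(2,1.5*e.std())];k=np.polyfit(P[:,0],P[:,1],1)
    print(fn,'line',k.round(3),len(P))
    for x in range(448,520,4):
        y=np.polyval(k,x);a=int(y)-60;col=r[a:a+110,x];d=np.nonzero(col<100)[0]
        print((x,round(a+d.min()-y,0),round(a+d.max()-y,0)) if len(d) else (x,None),end=' ')
    print()
for f in('pics/w14.png','pics/ptrb.png','pics/ptrc.png'): show(f)
E
```

```text
[0.4229 0.3204 0.1875] [ 1.097  2.319 -0.347]
pics/w14.png line [-7.45000e-01  8.28615e+02] 21
(448, np.float64(-3.0), np.float64(3.0)) (452, np.float64(-58.0), np.float64(2.0)) (456, np.float64(-56.0), np.float64(2.0)) (460, np.float64(-4.0), np.float64(28.0)) (464, np.float64(-56.0), np.float64(28.0)) (468, np.float64(-56.0), np.float64(14.0)) (472, np.float64(-55.0), np.float64(26.0)) (476, np.float64(-56.0), np.float64(27.0)) (480, np.float64(-42.0), np.float64(3.0)) (484, np.float64(-42.0), np.float64(-37.0)) (488, np.float64(-42.0), np.float64(-33.0)) (492, np.float64(-42.0), np.float64(-28.0)) (496, np.float64(-42.0), np.float64(-25.0)) (500, np.float64(-39.0), np.float64(-20.0)) (504, np.float64(-38.0), np.float64(-15.0)) (508, np.float64(-37.0), np.float64(-12.0)) (512, np.float64(-36.0), np.float64(-11.0)) (516, np.float64(-39.0), np.float64(-8.0)) 
pics/ptrb.png line [-7.2400e-01  7.8143e+02] 29
(448, np.float64(-56.0), np.float64(28.0)) (452, np.float64(-14.0), np.float64(3.0)) (456, np.float64(-12.0), np.float64(-7.0)) (460, np.float64(-13.0), np.float64(-3.0)) (464, np.
[... 661 characters left out ...]
.float64(28.0)) (452, np.float64(-57.0), np.float64(29.0)) (456, np.float64(-43.0), np.float64(28.0)) (460, np.float64(-57.0), np.float64(27.0)) (464, None) (468, np.float64(-8.0), np.float64(-2.0)) (472, np.float64(-8.0), np.float64(3.0)) (476, np.float64(-7.0), np.float64(7.0)) (480, np.float64(-6.0), np.float64(11.0)) (484, np.float64(-4.0), np.float64(16.0)) (488, np.float64(-4.0), np.float64(20.0)) (492, np.float64(-3.0), np.float64(21.0)) (496, np.float64(-3.0), np.float64(22.0)) (500, np.float64(-7.0), np.float64(23.0)) (504, np.float64(-7.0), np.float64(25.0)) (508, np.float64(-7.0), np.float64(28.0)) (512, np.float64(-6.0), np.float64(35.0)) (516, np.float64(-5.0), np.float64(38.0))
```

Against the line the pointer end read +10, +2.9 and now about +1.4 mm. One more 5 mm stroke the same way.

>>> play_rows(
  series=[
    [0, [0, 0, 0], [0, 1, 0]],
    [0, [0, 0, 0], [0, 1, 0]],
    [0, [0, 0, 0], [0, 1, 0]],
    [0, [0, 0, 0], [0, 1, 0]],
    [0, [0, 0, 0], [0, 0.4, 0]],
    [0, [0, 0, -0.3], [0, 0, 1]],
    [0, [0, 0, -0.3], [0, 0, 1]],
    [0, [0, 0, 0], [0, 0, 1]],
  ],
)

```text
t: 83.05
tool_pos: [0.424, 0.3204, 0.2198]
tool_rot: [1.91, 2.492, 0.007]
contact_force: [0.4, 0.5, -0.3]
opening: -0.0001
grip_force: 0.0
```

>>> play_rows(
  series=[
    [0, [0, 0, 0], [0, 0, 1]],
    [0, [0, 0, 0], [0, 0, 1]],
    [0, [0, 0, 0], [0, 0, 1]],
    [0, [0, 0, 0], [0, 0, 1]],
    [0, [0, 0, 0], [0, 0, 1]],
    [0, [0, 0, 0], [0, 0, 1]],
    [0, [0, 0, 0], [0, 0, 1]],
    [0, [0, 0, 0], [0, 0, 1]],
  ],
)

```text
t: 84.05
tool_pos: [0.4232, 0.3201, 0.2179]
tool_rot: [-2.941, -1.102, -0.002]
contact_force: [-0.0, -0.0, -0.4]
opening: -0.0002
grip_force: 0.0
```

>>> play_rows(
  series=[
    [0, [0, 0, 0], [0, 0, 1]],
    [0, [0, 0, 0], [0, 0, 1]],
    [0, [0, 0, 0], [0, 0, 1]],
    [0, [0, 0, 0], [0, 0, 1]],
    [0, [0, 0, 0], [0, 0, 1]],
    [0, [0.93, 0.47, 0], [0, 0, 0]],
    [0, [0.93, 0.47, 0], [0, 0, 0]],
    [0, [0.93, 0.47, 0], [0, 0, 0]],
  ],
)

```text
t: 85.05
tool_pos: [0.5657, 0.2522, 0.2181]
tool_rot: [-3.14, -0.037, -0.002]
contact_force: [-0.6, 1.4, 0.0]
opening: -0.0001
grip_force: 0.0
```

>>> play_rows(
  series=[
    [0, [0.88, 0.47, 0], [0, 0, 0]],
    [0, [0, 0, 0.7], [0, 0, 0]],
    [0, [0, 0, 0.52], [0, 0, 0]],
    [0, [0, 0, 0], [0, 0, 0]],
    [0, [0, 0, 0], [0, 0, 0]],
    [0, [0, 0, 0], [0, 0, 0]],
  ],
)

```text
t: 85.8
tool_pos: [0.6094, 0.2314, 0.1586]
tool_rot: [-3.14, -0.039, -0.006]
contact_force: [0.4, -0.1, 0.3]
opening: 0.0001
grip_force: 0.0
```

>>> play_rows(
  series=[
    [0, [0, 0, 0.3], [0, 0, 0]],
    [0, [0, 0, 0], [0, 0, 0]],
    [0, [0, 0, 0.07], [0, 0, 0]],
    [0, [0, 0, 0], [0, 0, 0]],
    [0, [0, 0, 0], [0, 0, 0]],
  ],
)

```text
t: 86.42
tool_pos: [0.6096, 0.2313, 0.1398]
tool_rot: [-3.141, -0.039, -0.005]
contact_force: [0.2, 0.5, 5.8]
opening: 0.0001
grip_force: 3.0
```

>>> play_rows(
  series=[
    [0, [-0.05, 0, 0.01], [0, 0, 0]],
    [0, [-0.05, 0, 0], [0, 0, 0]],
    [0, [0, 0, 0], [0, 0, 0]],
    [0, [0, 0, 0], [0, 0, 0]],
  ],
)

```text
t: 86.92
tool_pos: [0.6051, 0.2312, 0.1399]
tool_rot: [-3.141, -0.039, -0.007]
contact_force: [1.3, -0.7, 7.3]
opening: -0.0002
grip_force: 3.6
```

>>> play_rows(
  series=[
    [0, [0, 0, -0.5], [0, 0, 0]],
    [0, [-0.7, 0.02, 0], [0, 0, 0]],
    [0, [-0.7, 0.02, 0], [0, 0, 0]],
    [0, [0, 0, 0], [0, 0, 0]],
    [0, [0, 0, 0], [0, 0, 0]],
  ],
)

```text
t: 87.55
tool_pos: [0.5339, 0.2273, 0.1624]
tool_rot: [-3.141, -0.039, -0.001]
contact_force: [0.4, 0.2, -0.3]
opening: -0.0
grip_force: 0.0
```

```bash
python3 - <<'E'
from h import *
for f in('w14','ptrb','ptrc'): pass
print(todo([.534,.228,.144]).round(4)*20, ctrl.get_obs()['tool_pos'].round(4))
E
python3 lampz.py
```

```text
[ 0.002 -0.014  0.368] [0.5339 0.2273 0.1624]
shift px 0 -2 score 0.887
px per 10mm [-0.12 -2.74]
```

>>> play_rows(
  series=[
    [0, [0, 0, 0.4], [0, 0, 0]],
    [0, [0, 0, 0.1], [0, 0, 0]],
    [0, [0, 0, 0.08], [0, 0, 0]],
    [0, [0, 0, 0.03], [0, 0, 0]],
    [0, [0, 0, 0], [0, 0, 0]],
  ],
)

```text
t: 88.22
tool_pos: [0.533, 0.227, 0.1347]
tool_rot: [3.14, 0.039, -0.005]
contact_force: [-10.7, -4.2, 18.4]
opening: -0.0003
grip_force: 9.0
```

>>> play_rows(
  series=[
    [0, [0, 0, 0], [0, 0, 0]],
    [0, [0, 0, -0.6], [0, 0, 0]],
    [0, [0, 0, -1], [0, 0, 0]],
    [0, [-1, -0.9, -0.1], [0, 0, 0]],
    [0, [-1, -0.9, 0], [0, 0, 0]],
    [0, [-0.18, -0.05, 0], [0, 0, 0]],
    [0, [0, 0, 0], [0, 0, -1]],
    [0, [0, 0, 0], [0, 0, -1]],
  ],
)

```text
t: 89.22
tool_pos: [0.4298, 0.3102, 0.2156]
tool_rot: [3.103, 0.482, -0.001]
contact_force: [0.2, -0.1, 0.2]
opening: 0.0004
grip_force: 0.0
```

>>> play_rows(
  series=[
    [0, [0, 0, 0], [0, 0, -1]],
    [0, [0, 0, 0], [0, 0, -1]],
    [0, [0, 0, 0], [0, 0, -1]],
    [0, [0, 0, 0], [0, 0, -1]],
    [0, [0, 0, 0], [0, 0, -1]],
    [0, [0, 0, 0], [0, 0, -1]],
    [0, [0, 0, 0], [0, 0, -1]],
    [0, [0, 0, 0], [0, 0, -1]],
  ],
)

```text
t: 90.22
tool_pos: [0.4302, 0.3099, 0.2155]
tool_rot: [2.378, 2.053, -0.002]
contact_force: [0.4, -0.1, -0.4]
opening: -0.0003
grip_force: 0.0
```

>>> play_rows(
  series=[
    [0, [0, 0, 0.3], [0, 0, -1]],
    [0, [0, 0, 0.3], [0, 0, -1]],
    [0, [0, 0, 0], [0, 0, -1]],
    [0, [0, 0, 0], [0, 0, -1]],
    [0, [0, 0, 0], [0, 0, -1]],
    [0, [0, 0, 0], [0, 0, -1]],
  ],
)

```text
t: 90.98
tool_pos: [0.4302, 0.3099, 0.1856]
tool_rot: [-1.337, -2.843, 0.002]
contact_force: [0.6, 0.3, 1.5]
opening: -0.0002
grip_force: 0.0
```

>>> play_rows(
  series=[
    [0, [0, 0, 0], [0, -1, 0]],
    [0, [0, 0, 0], [0, -1, 0]],
    [0, [0, 0, 0], [0, -1, 0]],
    [0, [0, 0, 0], [0, -1, 0]],
    [0, [0, 0, 0], [0, -0.4, 0]],
    [0, [0, 0, 0], [0, 0, 0]],
    [0, [0, 0, 0], [0, 0, 0]],
  ],
)

```text
t: 91.85
tool_pos: [0.4301, 0.3103, 0.1863]
tool_rot: [1.097, 2.319, -0.348]
contact_force: [0.8, 0.1, -0.6]
opening: -0.0004
grip_force: 0.0
```

```bash
python3 - <<'E'
from h import *
im,c=snap('wrist','ptrd.png');o=ctrl.get_obs();print(o['tool_pos'].round(4),o['tool_rot'].round(3))
for fn in('pics/ptrc.png','pics/ptrd.png'):
    r=cv2.resize(cv2.rotate(cv2.cvtColor(cv2.imread(fn),6)[90:330,190:400],cv2.ROTATE_180),None,fx=4,fy=4,interpolation=cv2.INTER_CUBIC).astype(float)
    P=np.array([(x,420+r[420:570,x].argmin(),r[420:570,x].min()) for x in range(345,430,3)]);P=P[P[:,2]<110];k=np.polyfit(P[:,0],P[:,1],1)
    for _ in range(4):
        e=P[:,1]-np.polyval(k,P[:,0]);P=P[abs(e)<max(2,1.5*e.std())];k=np.polyfit(P[:,0],P[:,1],1)
    print(fn,k.round(3),len(P))
    for x in range(452,500,4):
        y=np.polyval(k,x);a=int(y)-25;col=r[a:a+50,x];d=np.nonzero(col<100)[0]
        print((x,int(a+d.min()-y),int(a+d.max()-y)) if len(d) else (x,None),end=' ')
    print()
E
```

```text
[0.4302 0.3103 0.1866] [ 1.097  2.318 -0.347]
pics/ptrc.png [-7.37000e-01  8.07238e+02] 27
(452, -16, 2) (456, -14, 14) (460, -3, 14) (464, None) (468, -8, -2) (472, -8, 2) (476, -7, 6) (480, -6, 10) (484, -4, 15) (488, -3, 20) (492, -2, 21) (496, -2, 22) 
pics/ptrd.png [-7.61000e-01  8.43626e+02] 24
(452, -13, 15) (456, -14, 2) (460, -2, 0) (464, -4, 2) (468, -5, 6) (472, -3, 10) (476, -3, 13) (480, -1, 18) (484, 0, 22) (488, 0, 23) (492, 0, 23) (496, 0, 23)
```

```bash
python3 -c "
from station import ctrl
print(ctrl.finish_job())"
```

```text
the job is handed in; nothing more can be done
None
```

The job is handed in at about 92 s; no verdict came back. All four instruments were laid flat in the tray, the tray was pushed home against its stop, the lamp pointer reads within about 0.5 mm of the long line, and the start button was pressed once and let go.

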